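# Load the tumbler, stir the knobs in, stamp the job card

### The arm

A 6-joint arm with a two-finger parallel gripper is mounted at the origin on the work surface. World frame = base frame: x ahead of the robot, y to its left, z up, the work surface at z = 0. Lengths are in m, angles in rad, forces in N, time in s.
With the tool pointing down it reaches from about 0.25 to 0.85 m from the base axis. Payload 12.5 kg.
Tool frame: the origin (TCP) lies midway between the tips of the shut fingers; the grasp point (between the pads) lies 19 mm behind it; y points along the fingers, x is the direction in which the jaws open and shut, and the axes are right-handed (so a half turn about y gives the same grasp; the last joint's range is limited). The gripper opens to 93 mm and grips with 3 to 60 N. Pads are 15 mm wide; open, the fingers measure 128 mm over their backs; the gripper's body (75 mm by 188 mm) begins 65 mm behind the grasp point.
Start: joints at [1.245, 0.351, 1.652, -0, 1.139, -0.085], TCP at [0.131, 0.534, 0.219] pointing down, gripper open.
Joint ranges: [-2.75, 2.75], [-0.79, 2.1], [0.01, 2.65], [-1.57, 4.71], [0.07, 3.14], [-2.87, 2.87]. Speed limits (rad/s): [2.22, 2.22, 2.79, 3.14, 3.14, 3.14].

### API

Orientations are given as [roll, pitch, yaw] about the fixed x, y, z axes, in that order (R = Rz(yaw) Ry(pitch) Rx(roll)).
In Python, from rig import readout, imaging, finish_job gives the robot as it stands.
- The arm moves only by the shell command python3 -m handwheel 'ROWS' [FORCE]. ROWS is JSON, a list that holds one entry, the list of rows, each a list of 7 numbers: the shift along the tool's x, y, z as a fraction of full scale, then the turn, a rotation vector about the tool's x, y, z as a fraction of full scale, then the closure, from 0 (fully open) to 1 (shut). A call has 1 to 8 rows; each row is the pose to reach, as a shift and turn from the pose measured when the call began, along the tool's axes at that moment, turning the shorter way round; what a row does not reach only later rows make up. Full scale, the value 1, is 0.1 m for a shift and 360 degrees for a turn. A row lasts 1/12 s, in which the tool goes at most 41.7 mm and 7.16 degrees, less where a joint would pass 70% of its speed; a pose out of reach is approached as far as the arm can. A call with a number of a shift or a turn outside -1 to 1 is refused whole. A call with a gripper value outside its range is refused whole. The fingers move at their own pace and stop on an object; FORCE is the grip in N (left out, the last holds). Time passes only in rows, so rows that repeat a pose let the fingers close. It gives the time, the measured TCP pose, the force and the opening at its end, in the units of the state.
- readout.observe(): the state, without advancing time (a new reading comes with each control period).
- imaging.get_image(name): name is "side" or "top"; returns a dict with "image" (480x640x3 uint8, red, green, blue), "K" (3x3 intrinsics, pixels), "distortion" ([k1, k2, p1, p2, k3] as OpenCV has them; the pictures are not rectified), "eye" and "orientation" of the camera in the world. Camera axes: x right, y up, looking along -z (the intrinsics and any distortion apply to the point x, -y, -z); pixel columns grow to the right and rows downward; lengths in m; the calibration is good to about 2 mm. A picture is of the moment at which its call begins. There is no depth.
- finish_job(): hands the job in, once; it reports no verdict.
The state is a dict: "time_s": time; "qpos": joint angles; "qd": joint speeds; "effort": joint torques, N m; "tool_pos": TCP position; "tcp_rot": TCP orientation; "force": force on the tool from outside, world axes, zero at the start; "wrist_torque": the same for the moment, N m; "width": finger opening in m.
Only numpy, scipy, OpenCV 4.12 (cv2) and the standard library are available. Lean on these libraries where they do the work, as an engineer would, in place of code of your own. Each camera call takes 0.05 s, during which the arm holds its last target. There are 200 camera calls.

### The job

Put all the dark forged knobs into the tumbler's orange tub, then take the stirring stick and, with its tip down near the tub's floor, stir at least three full turns round the tub, until every knob has sunk in among the beads and none lies on top of them, and stand the stick back in its hole. Then sign the batch off: press the stamp fully down inside the empty blue box on the job card, square with it, and stand the stamp back on the middle of its rubber mat. Keep all the beads in the tub and leave the oil can and the ladle alone.

Things in the scene. Friction and masses are not known exactly. Their poses are not given: they have to be found in the camera images.
- tumbler: small vibratory tumbler, fixed: blue base (200 mm across, 46 mm high) carrying an open orange bowl-shaped tub. Origin at bench level on the tub's axis, z up. Inside, its smooth flat floor is 68 mm above the bench, 88 mm across; the sides slope up gently (121 mm wide 8 mm above the floor, 174 mm wide at 32 mm), then steeply to the rim, 120 mm above the bench (186 mm inside, 196 mm outside)
- block: dark wooden tool block fixed to the bench, 60 mm high. Origin: bench level under the middle of the stick's hole, which is 24 mm wide and runs straight down from the top to a bottom 10 mm above the bench. The block reaches 35 mm to -x, +x and -y and 105 mm to +y in its own frame; two small fixed hand tools stand about 80 to 84 mm to +y, up to 102 mm above the bench
- stick: wooden stirring stick, 140 mm long, 70 g, standing loosely upright in the block's hole at the start. Origin at its lower end, z along it to the top. Plain 14 mm round rod for the lower 65 mm, then a red flat-sided handle from 65 to 140 mm (28 mm along the stick's x, 22 mm along its y: take it across y), its middle 102 mm from the origin. Stirring takes 1 to 4 N, with brief peaks of some 10 N
- card_box (a point): centre of the empty blue-lined box on the card's surface (52 mm along the card's x, 70 mm along its y), 5 mm above the bench; axes as the card's. The card lies on a cork board (175 x 115 mm) fixed to the bench, which reaches from 45 mm on the box's -x side to 130 mm on its +x side, with a steel clip 13 mm high at its +x edge
- mat: black rubber mat fixed to the bench, 85 x 75 x 3 mm, the stamp's place. Origin under its centre
- stamp: self-inking stamp, 130 g, 88 mm high, standing on the mat at the start: black frame (36 mm along its x, 54 mm along its y, 34 mm high) with a blue push cap above (28 mm along the stamp's x, to be taken there; 44 mm along y; 40 mm high, its centre 68 mm above the underside when not pressed). Origin at the centre of its underside, z up
- stamp_cap (a joint): how far the cap is pressed down into the frame, m: 0 released, 0.012 fully down; a spring resists with 3.6 N at first, 10.8 N fully down, and lifts it again
- oilcan: green-banded can, 52 mm across, 110 mm high, standing on the bench: leave it alone
- ladle: dark steel ladle, 200 mm long, lying on the bench: leave it alone
- knob1: dark forged domed knob, a solid round button of about 80 g, 27 mm high, standing on the bench at the start: flat 30 mm foot, 34 mm across at 7 to 20 mm above the foot, then narrowing to a 20 mm flat top. Origin on its axis at mid height, 13.5 mm above the bench; z from foot to top. May be absent
- knob2: dark forged domed knob, a solid round button of about 80 g, 27 mm high, standing on the bench at the start: flat 30 mm foot, 34 mm across at 7 to 20 mm above the foot, then narrowing to a 20 mm flat top. Origin on its axis at mid height, 13.5 mm above the bench; z from foot to top. May be absent
- knob3: dark forged domed knob, a solid round button of about 80 g, 27 mm high, standing on the bench at the start: flat 30 mm foot, 34 mm across at 7 to 20 mm above the foot, then narrowing to a 20 mm flat top. Origin on its axis at mid height, 13.5 mm above the bench; z from foot to top. May be absent
- knob4: dark forged domed knob, a solid round button of about 80 g, 27 mm high, standing on the bench at the start: flat 30 mm foot, 34 mm across at 7 to 20 mm above the foot, then narrowing to a 20 mm flat top. Origin on its axis at mid height, 13.5 mm above the bench; z from foot to top. May be absent
- bead1: green tumbling bead, a slippery glazed 26 mm ball of 22 g lying in the tub; origin at its centre
- bead2: white tumbling bead, a slippery glazed 26 mm ball of 22 g lying in the tub; origin at its centre
- bead3: white tumbling bead, a slippery glazed 26 mm ball of 22 g lying in the tub; origin at its centre
- bead4: green tumbling bead, a slippery glazed 26 mm ball of 22 g lying in the tub; origin at its centre
- bead5: white tumbling bead, a slippery glazed 26 mm ball of 22 g lying in the tub; origin at its centre
- bead6: white tumbling bead, a slippery glazed 26 mm ball of 22 g lying in the tub; origin at its centre
- bead7: green tumbling bead, a slippery glazed 26 mm ball of 22 g lying in the tub; origin at its centre
- bead8: white tumbling bead, a slippery glazed 26 mm ball of 22 g lying in the tub; origin at its centre
- bead9: white tumbling bead, a slippery glazed 26 mm ball of 22 g lying in the tub; origin at its centre

How it is judged:
By the outcome, as a careful person would: the job done as asked, in the order asked, and still so for the second after the job is handed in, with the robot touching nothing.
Of knob1, knob2, knob3, knob4 only 2 to 4 are there at a start; the rules pass over those that are not, and their reading is None.
At some moment in a run one of knob1, knob2, knob3, knob4 may be knocked a few centimetres aside while the robot is not near it.
It also fails if it takes over 210 s, if anything falls off the work surface, if the arm or the gripper's body presses on something with over 40 N, if the wrist force passes 120 N, or if a joint passes its speed limit or range.

## Working session

There is one attempt and no reset: what is moved stays moved. The work goes in short steps, Python scripts to look and compute and a shell command to move; the robot and the scene stay as the last step left them, time stands still between calls to the robot, and variables do not carry over. Pictures are saved under pics/ and viewed, about 12 in all and at most 16, crops included, and the job is handed in when it is done.

```bash
ls; mkdir -p pics; cat > h.py <<'E'
import numpy as np, cv2
from scipy.spatial.transform import Rotation as R
from rig import readout, imaging
def snap(name,fn=None):
    d=imaging.get_image(name)
    if fn: cv2.imwrite('pics/'+fn,d['image'][:,:,::-1])
    return d
E
python3 - <<'E'
from h import *
import pickle
for n in('top','side'):
    d=snap(n,n+'0.png'); print(n,d['K'],d['distortion'],d['eye'],d['orientation'])
    pickle.dump(d,open(n+'0.pkl','wb'))
print(readout.observe())
E
```

```text
pics
top [[537.28580206   0.         314.70237662]
 [  0.         537.28580206 245.59417394]
 [  0.           0.           1.        ]] [0.00135581 0.         0.         0.         0.        ] [0.52521982 0.02411965 1.10540692] [ 0.03864487 -0.00656327 -1.55837278]
side [[613.62046683   0.         314.81713609]
 [  0.         613.62046683 242.14140835]
 [  0.           0.           1.        ]] [-0.10657737  0.          0.          0.          0.        ] [ 0.39112767 -0.86721226  0.88877192] [ 0.85119932  0.00143549 -0.2064959 ]
{'time_s': 0.1, 'qpos': array([ 1.24541384e+00,  3.51173671e-01,  1.65232795e+00, -2.24845351e-05,
        1.13910945e+00, -8.45993050e-02]), 'qd': array([-1.49482093e-03, -7.38328290e-04, -3.17465327e-03, -1.69784392e-03,
        6.25947467e-05, -9.82046370e-04]), 'effort': array([ 1.20290330e-03, -4.98031390e+01, -2.85704291e+01,  6.99126511e-02,
        2.39164580e-02, -2.54906615e-05]), 'tool_pos': array([0.13103943, 0.53385453, 0.21817224]), 'tcp_rot': array([-1.57073061e+00,  1.01649374e-03,  1.33002260e+00]), 'force': array([-0.05459565,  0.51715406,  0.61800131]), 'wrist_torque': array([ 0.00557039,  0.04212574, -0.00521809]), 'width': 0.09282896037566371}
```

View pics/top0.png

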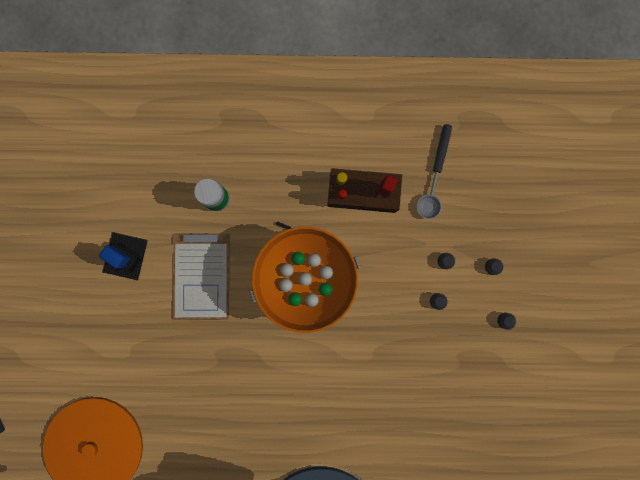

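View pics/side0.png

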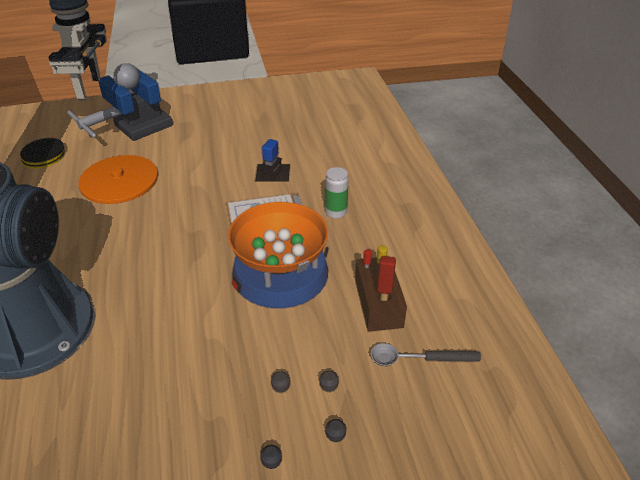

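Top view: knobs at about (446,261), (494,267), (439,301), (507,321); tub (305,279); stick handle (390,184); stamp cap (115,257); mat (126,256); box (201,298). I'll take one composite of enlarged crops.

```bash
python3 - <<'E'
import cv2,numpy as np
t=cv2.imread('pics/top0.png'); s=cv2.imread('pics/side0.png')
def c(im,x,y,w,h,k,lab):
    o=cv2.resize(im[y:y+h,x:x+w],None,fx=k,fy=k,interpolation=cv2.INTER_CUBIC)
    for i in range(0,w,10): cv2.line(o,(i*k,0),(i*k,6),(255,255,255),1)
    for i in range(0,h,10): cv2.line(o,(0,i*k),(6,i*k),(255,255,255),1)
    cv2.putText(o,lab,(8,18),0,.5,(0,255,255),1); return o
a=c(t,95,225,60,60,5,'t95,225'); b=c(t,165,270,70,60,5,'t165,270')[:, :350]; 
d=c(t,320,160,90,60,5,'t320,160')[:, :450]; e=c(s,350,240,70,60,5,'s350,240')
cv2.imwrite('pics/crop0.png',np.vstack([np.hstack([a,b,np.zeros((300,150,3),np.uint8)]),np.hstack([d,e])]))
E
```

```text
(no output)
```

View pics/crop0.png

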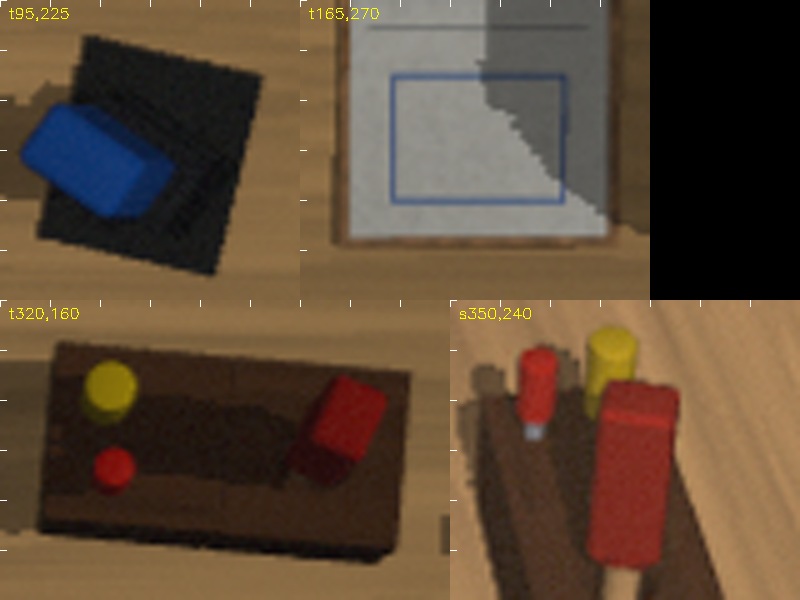

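```bash
cat >> h.py <<'E'
def w(d,px,z):
    px=np.atleast_2d(np.array(px,float))
    u=cv2.undistortPoints(px.reshape(-1,1,2),d['K'],np.array(d['distortion'])).reshape(-1,2)
    r=np.c_[u[:,0],-u[:,1],-np.ones(len(u))]@R.from_euler('xyz',d['orientation']).as_matrix().T
    e=np.array(d['eye']); return e+r*((z-e[2])/r[:,2])[:,None]
def proj(d,P):
    P=np.atleast_2d(P); q=(P-np.array(d['eye']))@R.from_euler('xyz',d['orientation']).as_matrix()
    return cv2.projectPoints(q*[1,-1,-1],np.zeros(3),np.zeros(3),d['K'],np.array(d['distortion']))[0].reshape(-1,2)
def quad(d,px,z):
    P=w(d,px,z)[:,:2]; c,s,a=cv2.minAreaRect((P*1000).astype(np.float32))
    E=np.diff(np.r_[P,P[:1]],axis=0); L=np.hypot(*E.T)*1000; A=np.degrees(np.arctan2(E[:,1],E[:,0]))
    return P.mean(0).round(4),L.round(1),A.round(1)
E
python3 - <<'E'
from h import *
import pickle
t=pickle.load(open('top0.pkl','rb')); s=pickle.load(open('side0.pkl','rb'))
print('block',quad(t,[(331.6,168.6),(402,174.4),(399.4,209.6),(328.4,206)],.06))
print('mat',quad(t,[(112.4,232.4),(147.4,239.8),(138,279.8),(102.4,272)],.003))
print('cap',quad(t,[(107,245.8),(124,255.4),(116,268),(99.4,256)],.091))
print('box',quad(t,[(183.4,285),(218.4,285),(217.6,310.6),(183.4,310.6)],.005))
print('sticktop',quad(t,[(388,175.4),(397.4,180),(392.2,192.2),(382.5,185.7)],.15))
im=t['image']; hsv=cv2.cvtColor(im,cv2.COLOR_RGB2HSV)
def blobs(m,amin):
    n,l,st,c=cv2.connectedComponentsWithStats(m.astype(np.uint8)); return [(c[i],st[i]) for i in range(1,n) if st[i,4]>amin]
m=(im.max(2)<60); m[:, :415]=0; m[:230]=0; m[350:]=0
for c,st in blobs(m,60): print('knob',c.round(1),st,w(t,c,.0135).round(4))
m=(hsv[...,0]<14)&(hsv[...,1]>215)&(im[...,0]>120); m[:, :230]=0;m[:,370:]=0; m[:220]=0;m[345:]=0
b=max(blobs(m,500),key=lambda x:x[1][4]); print(b[1]); cn=cv2.findContours(m.astype(np.uint8),0,1)[0]; cn=max(cn,key=len)
(c,r)=cv2.minEnclosingCircle(cn); print('tub',c,r,w(t,c,.12), w(t,[c[0]+r,c[1]],.12))
im=s['image']; m=(im.max(2)<75); m[:360]=0
for c,st in blobs(m,60): print('sknob',c.round(1),st,w(s,c,.0135).round(4))
E
```

```text
block (array([ 0.6765, -0.08  ]), array([138.4,  69.4, 138.9,  73.8]), array([-94. , 176.2,  87.8,  -4.2]))
mat (array([0.5418, 0.4053]), array([73.3, 83.8, 74.5, 83.3]), array([-101.2,  168.2,   78.4,  -12.6]))
cap (array([0.5395, 0.4001]), array([36.9, 27.9, 38.7, 23.8]), array([-118.6,  148.9,   55.1,  -35.3]))
box (array([0.4584, 0.2485]), array([71.3, 52.1, 69.6, 52. ]), array([-89.3, 179.3,  90.7,   1.3]))
sticktop (array([ 0.6754, -0.1151]), array([18.7, 23.9, 20.9, 21. ]), array([-115.5,  157.4,   56.7,  -27.5]))
knob [445.5 260.6] [437 253  18  16 224] [[ 0.5403 -0.249   0.0135]]
knob [493.2 266.4] [484 259  19  16 235] [[ 0.5298 -0.3463  0.0135]]
knob [437.8 301. ] [429 293  18  17 225] [[ 0.4581 -0.2336  0.0135]]
knob [505.7 320.6] [497 313  18  17 240] [[ 0.4202 -0.3715  0.0135]]
[ 254  234   65   91 1424]
tub (296.19805908203125, 277.5859680175781) 46.49863052368164 [[0.50435816 0.05127371 0.12      ]] [[ 0.50540461 -0.03388106  0.12      ]]
sknob [ 48.3 366.2] [ 33 360  32  15 121] [[ 0.0565 -0.1216  0.0135]]
sknob [280.1 380.6] [271 371  19  21 248] [[ 0.4614 -0.2327  0.0135]]
sknob [328.3 379.8] [319 370  20  21 252] [[ 0.5434 -0.248   0.0135]]
sknob [ 15.8 376.5] [  0 373  32   6  69] [[-0.0002 -0.1345  0.0135]]
sknob [335.2 429.6] [325 419  21  23 355] [[ 0.5327 -0.3463  0.0135]]
sknob [270.7 455.8] [261 444  21  25 394] [[ 0.4232 -0.3715  0.0135]]
```

Two cameras agree within 3 mm: knobs ≈ (.460,-.233), (.542,-.248), (.531,-.346), (.422,-.371); tub axis ≈ (.501,.035); hole ≈ (.674,-.115); box (.458,.2485); mat (.542,.405). I'll turn the tool to yaw 90° (so tool x=+y, z=-x, y=down) and cross to above knob 3.

```bash
cat > st.py <<'E'
import sys
from h import *
# usage: st.py [x y z [yawdeg]] -> state, and shift/turn needed in move units
o=readout.observe(); Rm=R.from_euler('xyz',o['tcp_rot']); p=o['tool_pos']
yaw=np.degrees(np.arctan2(*Rm.as_matrix()[[1,0],0]))
print('t',round(o['time_s'],2),'p',p.round(4),'yaw',yaw.round(2),'tilt',Rm.as_matrix()[:2,1].round(3),'F',o['force'].round(1),'w',round(o['width'],4),'q6',round(o['qpos'][5],2))
a=[float(x) for x in sys.argv[1:]]
if a:
    T=R.from_euler('xyz',[-90,0,a[3] if len(a)>3 else yaw],degrees=True)
    print('need',(Rm.inv().apply(np.array(a[:3])-p)/.1).round(3),((Rm.inv()*T).as_rotvec()/2/np.pi).round(4))
E
H="python3 -m handwheel"
$H '[[[0,0,0,0,-0.0382,0,0.3],[0,0,0,0,-0.0382,0,0.3],[0,0,0,0,-0.0382,0,0.3],[0,0,0,0,-0.0382,0,0.3]]]' 40
$H '[[[-0.95,0,-0.4,0,0,0,0.3],[-0.95,0,-0.4,0,0,0,0.3],[-0.95,0,-0.4,0,0,0,0.3],[-0.95,0,-0.4,0,0,0,0.3],[-0.95,0,-0.4,0,0,0,0.3]]]'
python3 st.py .46 -.233 .13 90
```

```text
time_s: 0.43
tool_pos: [0.131, 0.5337, 0.2179]
tcp_rot: [-1.57, 0.001, 1.566]
force: [0.7, 0.5, 0.6]
width: 0.0708
time_s: 0.85
tool_pos: [0.171, 0.4383, 0.2184]
tcp_rot: [-1.571, 0.001, 1.562]
force: [-0.2, -0.2, -0.5]
width: 0.0652
t 0.85 p [0.171  0.4383 0.2184] yaw 89.48 tilt [-0.    -0.001] F [-0.2 -0.2 -0.5] w 0.0652 q6 -0.46
need [-6.686  0.888 -2.951] [-0.     -0.0014 -0.0001]
```

```bash

H="python3 -m handwheel"
$H '[[[-0.95,0,-0.42,0,-0.001,0,0.3],[-0.95,0,-0.42,0,-0.001,0,0.3],[-0.95,0,-0.42,0,-0.001,0,0.3],[-0.95,0,-0.42,0,-0.001,0,0.3]]]' >/dev/null
$H '[[[-0.95,0,-0.42,0,0,0,0.3],[-0.95,0,-0.42,0,0,0,0.3],[-0.95,0,-0.42,0,0,0,0.3],[-0.95,0,-0.42,0,0,0,0.3]]]' >/dev/null
$H '[[[-0.95,0,-0.42,0,0,0,0.3],[-0.95,0,-0.42,0,0,0,0.3],[-0.95,0,-0.42,0,0,0,0.3],[-0.95,0,-0.42,0,0,0,0.3]]]' >/dev/null
$H '[[[-0.95,0,-0.42,0,0,0,0.3],[-0.95,0,-0.42,0,0,0,0.3],[-0.95,0,-0.42,0,0,0,0.3],[-0.95,0,-0.42,0,0,0,0.3]]]' >/dev/null
$H '[[[-0.95,0,-0.42,0,0,0,0.3],[-0.95,0,-0.42,0,0,0,0.3],[-0.95,0,-0.42,0,0,0,0.3],[-0.95,0,-0.42,0,0,0,0.3]]]' >/dev/null
$H '[[[-0.95,0,-0.42,0,0,0,0.3],[-0.95,0,-0.42,0,0,0,0.3],[-0.95,0,-0.42,0,0,0,0.3],[-0.95,0,-0.42,0,0,0,0.3]]]' >/dev/null
$H '[[[-0.95,0.6,-0.42,0,0,0,0.3],[-0.95,0.6,-0.42,0,0,0,0.3],[-0.95,0.6,-0.42,0,0,0,0.3],[-0.95,0.6,-0.42,0,0,0,0.3],[-0.95,0.6,-0.42,0,0,0,0.3]]]'
cat > knobs.py <<'E'
from h import *
import sys
out={}
def blobs(m):
    n,l,st,c=cv2.connectedComponentsWithStats(m.astype(np.uint8)); return [(c[i],st[i]) for i in range(1,n) if 150<st[i,4]<420 and max(st[i,2:4])<27]
for n,th in(('side',75),('top',60)):
    d=snap(n,sys.argv[1]+n+'.png'); m=d['image'].max(2)<th
    for c,st in blobs(m):
        p=w(d,c,.0135)[0]
        if -.45<p[1]<-.16 and .3<p[0]<.62: print(n,c.round(),p.round(4)[:2],st[4])
E
python3 knobs.py a; python3 st.py .46 -.233 .004 90
```

```text
time_s: 3.27
tool_pos: [0.4666, -0.2364, 0.1591]
tcp_rot: [-1.573, -0.0, 1.547]
force: [-0.2, 0.4, 0.5]
width: 0.0655
side [335. 429.] [ 0.533  -0.3454] 295
side [271. 455.] [ 0.4231 -0.3705] 332
top [445. 261.] [ 0.5404 -0.2486] 211
t 3.37 p [ 0.4665 -0.236   0.1609] yaw 88.73 tilt [ 0.004 -0.001] F [-0.   0.5 -0.8] w 0.065 q6 -2.11
need [0.03  1.568 0.072] [ 0.0007 -0.0035 -0.0002]
```

```bash

H="python3 -m handwheel"
$H '[[[0.03,0.95,0.07,0,-0.0035,0,0.3],[0.03,0.95,0.07,0,-0.0035,0,0.3],[0.03,0.95,0.07,0,-0.0035,0,0.3],[0.03,0.95,0.07,0,-0.0035,0,0.3],[0.03,0.95,0.07,0,-0.0035,0,0.3]]]' >/dev/null
$H '[[[0,0.3,0,0,0,0,0.3],[0,0.45,0,0,0,0,0.3],[0,0.58,0,0,0,0,0.3],[0,0.59,0,0,0,0,0.3],[0,0.59,0,0,0,0,0.3],[0,0.59,0,0,0,0,0.3]]]'
python3 st.py .46 -.233 .004 90
```

```text
time_s: 4.28
tool_pos: [0.462, -0.2322, 0.0097]
tcp_rot: [-1.578, 0.003, 1.572]
force: [0.2, -0.4, 0.2]
width: 0.065
t 4.28 p [ 0.462  -0.2322  0.0097] yaw 90.06 tilt [ 0.007 -0.003] F [ 0.2 -0.4  0.2] w 0.065 q6 -2.13
need [-0.007  0.057  0.02 ] [ 0.0011  0.0002 -0.0004]
```

```bash

H="python3 -m handwheel"
$H '[[[0,0.05,0,0,0,0,0.3],[0,0.05,0,0,0,0,0.3],[0,0.05,0,0,0,0,0.95],[0,0.05,0,0,0,0,0.95],[0,0.05,0,0,0,0,0.95],[0,0.05,0,0,0,0,0.95],[0,0.05,0,0,0,0,0.95]]]' 40
$H '[[[0,-0.3,0,0,0,0,0.95],[0,-0.9,0,0,0,0,0.95],[0,-0.9,0,0,0,0,0.95],[0,-0.9,0,0,0,0,0.95],[0,-0.9,0,0,0,0,0.95]]]'
$H '[[[0,-0.8,0,0,0,0,0.95],[0,-0.8,0,0,0,0,0.95],[0,-0.8,0,0,0,0,0.95],[0,-0.8,0,0,0,0,0.95]]]'
python3 - <<'E'
from h import *
import pickle
t=pickle.load(open('top0.pkl','rb'))
print(w(t,[305,279.5],.12))
h=cv2.cvtColor(t['image'],cv2.COLOR_RGB2HSV);im=t['image'].astype(int)
m=((im.min(2)>140)|((im[...,1]>im[...,0]+40)))&(np.hypot(*(np.mgrid[:480,:640]-np.array([279.5,305])[:,None,None]))<40)
n,l,st,c=cv2.connectedComponentsWithStats(m.astype(np.uint8))
for i in range(1,n):
    if st[i,4]>40: print((w(t,c[i],.085)[0,:2]-[.501,.035]).round(3),st[i,4])
E
python3 st.py .501 .035 .18 90
```

```text
time_s: 4.87
tool_pos: [0.462, -0.2323, 0.0048]
tcp_rot: [-1.578, 0.003, 1.572]
force: [-0.5, -0.7, 0.1]
width: 0.0365
time_s: 5.28
tool_pos: [0.4616, -0.2322, 0.0952]
tcp_rot: [-1.579, 0.004, 1.572]
force: [-0.2, 0.3, -1.0]
width: 0.0325
time_s: 5.62
tool_pos: [0.4612, -0.232, 0.1751]
tcp_rot: [-1.58, 0.004, 1.572]
force: [-0.1, 0.1, -1.7]
width: 0.033
[[0.5010577  0.03511587 0.12      ]]
[0.039 0.014] 111
[-0.018 -0.039] 110
[-0.038  0.018] 113
t 5.62 p [ 0.4612 -0.232   0.1751] yaw 90.06 tilt [ 0.009 -0.004] F [-0.1  0.1 -1.7] w 0.033 q6 -2.13
need [ 2.67  -0.057 -0.402] [ 0.0015  0.0002 -0.0007]
```

```bash

H="python3 -m handwheel"
$H '[[[0.9,0,-0.02,0,0,0,0.95],[0.9,0,-0.02,0,0,0,0.95],[0.9,0,-0.02,0,0,0,0.95],[0.9,0,-0.02,0,0,0,0.95]]]' >/dev/null
$H '[[[0.9,0,-0.02,0,0,0,0.95],[0.9,0,-0.02,0,0,0,0.95],[0.9,0,-0.02,0,0,0,0.95],[0.9,0,-0.02,0,0,0,0.95]]]' >/dev/null
$H '[[[0.87,0,-0.01,0.0015,0,0,0.95],[0.87,0,-0.01,0.0015,0,0,0.95],[0.87,0,-0.01,0.0015,0,0,0.95],[0.87,0,-0.01,0.0015,0,0,0.95],[0.87,0,-0.01,0.0015,0,0,0.95]]]'
$H '[[[0,0.3,0,0,0,0,0.95],[0,0.6,0,0,0,0,0.95],[0,0.7,0,0,0,0,0.95],[0,0.7,0,0,0,0,0.95],[0,0.7,0,0,0,0,0.95]]]'
python3 st.py .466 .035 .104 90
```

```text
time_s: 6.7
tool_pos: [0.4638, 0.0371, 0.17]
tcp_rot: [-1.564, 0.002, 1.577]
force: [0.0, 0.5, -0.1]
width: 0.0326
time_s: 7.12
tool_pos: [0.4635, 0.0351, 0.0996]
tcp_rot: [-1.563, 0.003, 1.575]
force: [-0.6, -0.4, -0.9]
width: 0.0335
t 7.12 p [0.4635 0.0351 0.0996] yaw 90.26 tilt [-0.008 -0.003] F [-0.6 -0.4 -0.9] w 0.0335 q6 -1.6
need [-0.002 -0.044 -0.025] [-0.0012  0.0007 -0.0004]
```

```bash

H="python3 -m handwheel"
$H '[[[0,0,0,0,0,0,0.45],[0,0,0,0,0,0,0.45],[0,0,0,0,0,0,0.45],[0,-0.4,0,0,0,0,0.45],[0,-0.8,0,0,0,0,0.3],[0,-0.8,0,0,0,0,0.3],[0,-0.8,0,0,0,0,0.3]]]'
$H '[[[-0.94,0,-0.26,0,0,0,0.3],[-0.94,0,-0.26,0,0,0,0.3],[-0.94,0,-0.26,0,0,0,0.3],[-0.94,0,-0.26,0,0,0,0.3]]]'
python3 knobs.py b
$H '[[[-0.94,0,-0.26,0,0,0,0.3],[-0.94,0,-0.26,0,0,0,0.3],[-0.94,0,-0.26,0,0,0,0.3],[-0.94,0,-0.26,0,0,0,0.3]]]'
$H '[[[-0.96,0.2,-0.26,-0.001,0,0,0.3],[-0.96,0.2,-0.26,-0.001,0,0,0.3],[-0.96,0.2,-0.26,-0.001,0,0,0.3],[-0.96,0.2,-0.26,-0.001,0,0,0.3],[-0.96,0.2,-0.26,-0.001,0,0,0.3]]]'
python3 st.py .542 -.2485 .004 90
```

```text
time_s: 7.7
tool_pos: [0.4652, 0.0352, 0.1815]
tcp_rot: [-1.567, 0.003, 1.575]
force: [-0.4, 0.5, 0.3]
width: 0.0636
time_s: 8.03
tool_pos: [0.4917, -0.0613, 0.1805]
tcp_rot: [-1.566, 0.003, 1.572]
force: [-0.5, 0.4, -0.2]
width: 0.065
side [335. 429.] [ 0.5328 -0.3455] 310
side [271. 455.] [ 0.4232 -0.371 ] 359
top [445. 261.] [ 0.5403 -0.2486] 212
top [493. 266.] [ 0.5298 -0.3463] 229
top [506. 321.] [ 0.4203 -0.3719] 231
time_s: 8.47
tool_pos: [0.5173, -0.1537, 0.1799]
tcp_rot: [-1.564, 0.002, 1.572]
force: [-0.0, 0.8, 0.0]
width: 0.0649
time_s: 8.88
tool_pos: [0.5429, -0.2482, 0.1591]
tcp_rot: [-1.569, 0.001, 1.572]
force: [-0.3, -0.1, -0.9]
width: 0.0656
t 8.88 p [ 0.5429 -0.2482  0.1591] yaw 90.09 tilt [-0.002 -0.001] F [-0.3 -0.1 -0.9] w 0.0656 q6 -2.08
need [-0.002  1.551  0.007] [-0.0003  0.0002 -0.0001]
```

View pics/bside.png

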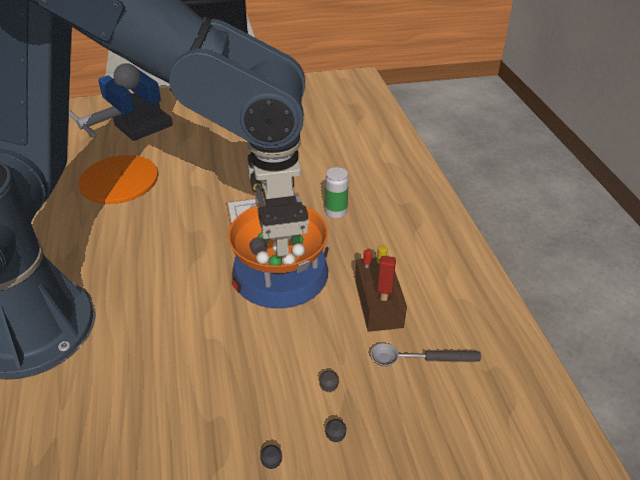

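Knob 3 is in the tub (side view, dark at (258,245)); others unmoved. Now knob 1, going through to the tub.

```bash

H="python3 -m handwheel"
$H '[[[0,0.95,0,0,0,0,0.3],[0,0.95,0,0,0,0,0.3],[0,0.95,0,0,0,0,0.3],[0,0.95,0,0,0,0,0.3],[0,0.95,0,0,0,0,0.3]]]' >/dev/null
$H '[[[0,0.3,0,0,0,0,0.3],[0,0.5,0,0,0,0,0.3],[0,0.6,0,0,0,0,0.3],[0,0.6,0,0,0,0,0.3],[0,0.6,0,0,0,0,0.3]]]'
$H '[[[0,0,0,0,0,0,0.95],[0,0,0,0,0,0,0.95],[0,0,0,0,0,0,0.95],[0,0,0,0,0,0,0.95],[0,0,0,0,0,0,0.95]]]' 40
$H '[[[0,-0.3,0,0,0,0,0.95],[0,-0.9,0,0,0,0,0.95],[0,-0.9,0,0,0,0,0.95],[0,-0.9,0,0,0,0,0.95],[0,-0.9,0,0,0,0,0.95]]]'
$H '[[[0,-0.8,0,0,0,0,0.95],[0,-0.8,0,0,0,0,0.95],[0,-0.8,0,0,0,0,0.95],[0,-0.8,0,0,0,0,0.95]]]' >/dev/null
$H '[[[0.945,0,0.02,0,0,0,0.95],[0.945,0,0.02,0,0,0,0.95],[0.945,0,0.02,0,0,0,0.95],[0.945,0,0.02,0,0,0,0.95]]]' >/dev/null
$H '[[[0.945,0,0.02,0,0,0,0.95],[0.945,0,0.02,0,0,0,0.95],[0.945,0,0.02,0,0,0,0.95],[0.945,0,0.02,0,0,0,0.95]]]' >/dev/null
$H '[[[0.945,0,0.02,0,0,0,0.95],[0.945,0,0.02,0,0,0,0.95],[0.945,0,0.02,0,0,0,0.95],[0.945,0,0.02,0,0,0,0.95],[0.945,0,0.02,0,0,0,0.95]]]'
python3 st.py .536 .035 .100 90
```

```text
time_s: 9.72
tool_pos: [0.544, -0.2475, 0.0069]
tcp_rot: [-1.571, 0.001, 1.574]
force: [0.2, -0.1, 1.0]
width: 0.0655
time_s: 10.13
tool_pos: [0.5441, -0.2476, 0.0073]
tcp_rot: [-1.571, 0.002, 1.574]
force: [-0.2, -1.1, 0.0]
width: 0.0364
time_s: 10.55
tool_pos: [0.5443, -0.2476, 0.0978]
tcp_rot: [-1.572, 0.002, 1.574]
force: [0.5, 0.2, -0.4]
width: 0.0321
time_s: 11.97
tool_pos: [0.5351, 0.0396, 0.1725]
tcp_rot: [-1.566, 0.001, 1.58]
force: [0.6, -0.2, -1.2]
width: 0.0322
t 11.97 p [0.5351 0.0396 0.1725] yaw 90.5 tilt [-0.005 -0.001] F [ 0.6 -0.2 -1.2] w 0.0322 q6 -1.59
need [-0.045  0.725 -0.012] [-0.0008  0.0014 -0.0002]
```

```bash

H="python3 -m handwheel"
$H '[[[-0.045,0.3,0,0,0.0014,0,0.95],[-0.045,0.6,0,0,0.0014,0,0.95],[-0.045,0.7,0,0,0.0014,0,0.95],[-0.045,0.7,0,0,0.0014,0,0.95],[-0.045,0.7,0,0,0.0014,0,0.95]]]'
$H '[[[0,0,0,0,0,0,0.45],[0,0,0,0,0,0,0.45],[0,0,0,0,0,0,0.45],[0,-0.4,0,0,0,0,0.45],[0,-0.8,0,0,0,0,0.3],[0,-0.8,0,0,0,0,0.3],[0,-0.8,0,0,0,0,0.3]]]'
$H '[[[-0.953,0,0.01,0,0,0,0.3],[-0.953,0,0.01,0,0,0,0.3],[-0.953,0,0.01,0,0,0,0.3],[-0.953,0,0.01,0,0,0,0.3]]]'
$H '[[[-0.953,0,0.01,0,0,0,0.3],[-0.953,0,0.01,0,0,0,0.3],[-0.953,0,0.01,0,0,0,0.3],[-0.953,0,0.01,0,0,0,0.3]]]' >/dev/null
python3 knobs.py c
$H '[[[-0.953,0,0.01,0,0,0,0.3],[-0.953,0,0.01,0,0,0,0.3],[-0.953,0,0.01,0,0,0,0.3],[-0.953,0,0.01,0,0,0,0.3]]]' >/dev/null
$H '[[[-0.953,0.2,0.01,0,0,0,0.3],[-0.953,0.2,0.01,0,0,0,0.3],[-0.953,0.2,0.01,0,0,0,0.3],[-0.953,0.2,0.01,0,0,0,0.3],[-0.953,0.2,0.01,0,0,0,0.3]]]'
python3 st.py .531 -.346 .004 90
```

```text
time_s: 12.38
tool_pos: [0.5349, 0.0329, 0.102]
tcp_rot: [-1.564, 0.002, 1.569]
force: [-1.5, -0.3, 0.8]
width: 0.0327
time_s: 12.97
tool_pos: [0.5365, 0.0329, 0.184]
tcp_rot: [-1.569, 0.002, 1.569]
force: [0.1, 0.6, -0.5]
width: 0.0635
time_s: 13.3
tool_pos: [0.5347, -0.0649, 0.1829]
tcp_rot: [-1.567, 0.002, 1.566]
force: [-0.0, -0.0, 0.3]
width: 0.0652
side [335. 429.] [ 0.5327 -0.3454] 286
side [271. 455.] [ 0.4232 -0.3707] 334
time_s: 14.48
tool_pos: [0.5301, -0.3484, 0.1614]
tcp_rot: [-1.565, -0.001, 1.564]
force: [0.5, 0.5, 0.1]
width: 0.065
t 14.48 p [ 0.5301 -0.3484  0.1614] yaw 89.62 tilt [-0.006  0.001] F [0.5 0.5 0.1] w 0.065 q6 -2.22
need [ 0.022  1.574 -0.019] [-0.001  -0.0011  0.0002]
```

```bash

H="python3 -m handwheel"
$H '[[[0.02,0.95,-0.02,0,-0.001,0,0.3],[0.02,0.95,-0.02,0,-0.001,0,0.3],[0.02,0.95,-0.02,0,-0.001,0,0.3],[0.02,0.95,-0.02,0,-0.001,0,0.3],[0.02,0.95,-0.02,0,-0.001,0,0.3]]]' >/dev/null
$H '[[[0,0.3,0,0,0,0,0.3],[0,0.5,0,0,0,0,0.3],[0,0.61,0,0,0,0,0.3],[0,0.61,0,0,0,0,0.3],[0,0.61,0,0,0,0,0.3]]]'
$H '[[[0,0,0,0,0,0,0.95],[0,0,0,0,0,0,0.95],[0,0,0,0,0,0,0.95],[0,0,0,0,0,0,0.95],[0,0,0,0,0,0,0.95]]]' 40
$H '[[[0,-0.3,0,0,0,0,0.95],[0,-0.9,0,0,0,0,0.95],[0,-0.9,0,0,0,0,0.95],[0,-0.9,0,0,0,0,0.95],[0,-0.9,0,0,0,0,0.95]]]'
$H '[[[0,-0.8,0,0,0,0,0.95],[0,-0.8,0,0,0,0,0.95],[0,-0.8,0,0,0,0,0.95],[0,-0.8,0,0,0,0,0.95]]]' >/dev/null
$H '[[[0.865,0,0.075,0,0,0,0.95],[0.865,0,0.075,0,0,0,0.95],[0.865,0,0.075,0,0,0,0.95],[0.865,0,0.075,0,0,0,0.95]]]' >/dev/null
$H '[[[0.865,0,0.075,0,0,0,0.95],[0.865,0,0.075,0,0,0,0.95],[0.865,0,0.075,0,0,0,0.95],[0.865,0,0.075,0,0,0,0.95]]]' >/dev/null
$H '[[[0.865,0,0.075,0,0,0,0.95],[0.865,0,0.075,0,0,0,0.95],[0.865,0,0.075,0,0,0,0.95],[0.865,0,0.075,0,0,0,0.95]]]' >/dev/null
$H '[[[0.865,0,0.075,0,0,0,0.95],[0.865,0,0.075,0,0,0,0.95],[0.865,0,0.075,0,0,0,0.95],[0.865,0,0.075,0,0,0,0.95],[0.865,0,0.075,0,0,0,0.95]]]'
python3 st.py .501 .000 .103 90
```

```text
time_s: 15.32
tool_pos: [0.5328, -0.3456, 0.0084]
tcp_rot: [-1.566, 0.0, 1.572]
force: [-0.9, 0.4, -0.4]
width: 0.0652
time_s: 15.73
tool_pos: [0.533, -0.3457, 0.0088]
tcp_rot: [-1.567, 0.0, 1.572]
force: [-0.6, 0.4, -0.5]
width: 0.0361
time_s: 16.15
tool_pos: [0.5335, -0.3458, 0.0994]
tcp_rot: [-1.568, 0.001, 1.572]
force: [0.2, 0.5, -1.6]
width: 0.0328
time_s: 17.9
tool_pos: [0.502, 0.0019, 0.175]
tcp_rot: [-1.562, -0.0, 1.577]
force: [0.1, -0.5, -0.8]
width: 0.0322
t 17.9 p [0.502  0.0019 0.175 ] yaw 90.37 tilt [-0.009  0.   ] F [ 0.1 -0.5 -0.8] w 0.0322 q6 -1.67
need [-0.019  0.72   0.004] [-0.0014  0.001   0.0001]
```

```bash

H="python3 -m handwheel"
$H '[[[-0.02,0.3,0,-0.0014,0.001,0,0.95],[-0.02,0.6,0,-0.0014,0.001,0,0.95],[-0.02,0.71,0,-0.0014,0.001,0,0.95],[-0.02,0.71,0,-0.0014,0.001,0,0.95],[-0.02,0.71,0,-0.0014,0.001,0,0.95]]]'
$H '[[[0,0,0,0,0,0,0.45],[0,0,0,0,0,0,0.45],[0,0,0,0,0,0,0.45],[0,-0.4,0,0,0,0,0.45],[0,-0.8,0,0,0,0,0.3],[0,-0.8,0,0,0,0,0.3],[0,-0.8,0,0,0,0,0.3]]]'
$H '[[[-0.93,0,0.2,0,0,0,0.3],[-0.93,0,0.2,0,0,0,0.3],[-0.93,0,0.2,0,0,0,0.3],[-0.93,0,0.2,0,0,0,0.3]]]'
$H '[[[-0.93,0,0.2,0,0,0,0.3],[-0.93,0,0.2,0,0,0,0.3],[-0.93,0,0.2,0,0,0,0.3],[-0.93,0,0.2,0,0,0,0.3]]]' >/dev/null
python3 knobs.py d
$H '[[[-0.93,0,0.2,0,0,0,0.3],[-0.93,0,0.2,0,0,0,0.3],[-0.93,0,0.2,0,0,0,0.3],[-0.93,0,0.2,0,0,0,0.3]]]' >/dev/null
$H '[[[-0.93,0.2,0.19,0,0,0,0.3],[-0.93,0.2,0.19,0,0,0,0.3],[-0.93,0.2,0.19,0,0,0,0.3],[-0.93,0.2,0.19,0,0,0,0.3],[-0.93,0.2,0.19,0,0,0,0.3]]]'
python3 st.py .422 -.3715 .004 90
```

```text
time_s: 18.32
tool_pos: [0.5019, -0.0018, 0.1038]
tcp_rot: [-1.57, -0.0, 1.569]
force: [0.1, -0.6, 0.4]
width: 0.0327
time_s: 18.9
tool_pos: [0.503, -0.0021, 0.1858]
tcp_rot: [-1.575, 0.0, 1.569]
force: [0.3, 0.5, -0.9]
width: 0.0636
time_s: 19.23
tool_pos: [0.4818, -0.0972, 0.1849]
tcp_rot: [-1.573, 0.0, 1.566]
force: [0.1, 0.6, 0.1]
width: 0.0655
side [271. 455.] [ 0.4231 -0.3706] 343
time_s: 20.42
tool_pos: [0.4217, -0.3738, 0.163]
tcp_rot: [-1.571, -0.003, 1.564]
force: [0.5, 1.2, -0.1]
width: 0.065
t 20.42 p [ 0.4217 -0.3738  0.163 ] yaw 89.58 tilt [0.    0.003] F [ 0.5  1.2 -0.1] w 0.065 q6 -2.37
need [ 0.019  1.59  -0.002] [ 0.     -0.0012  0.0004]
```

```bash

H="python3 -m handwheel"
$H '[[[0.02,0.95,0,0,-0.001,0,0.3],[0.02,0.95,0,0,-0.001,0,0.3],[0.02,0.95,0,0,-0.001,0,0.3],[0.02,0.95,0,0,-0.001,0,0.3],[0.02,0.95,0,0,-0.001,0,0.3]]]' >/dev/null
$H '[[[0,0.3,0,0,0,0,0.3],[0,0.5,0,0,0,0,0.3],[0,0.63,0,0,0,0,0.3],[0,0.63,0,0,0,0,0.3],[0,0.63,0,0,0,0,0.3]]]'
$H '[[[0,0,0,0,0,0,0.95],[0,0,0,0,0,0,0.95],[0,0,0,0,0,0,0.95],[0,0,0,0,0,0,0.95],[0,0,0,0,0,0,0.95]]]' 40
$H '[[[0,-0.3,0,0,0,0,0.95],[0,-0.9,0,0,0,0,0.95],[0,-0.9,0,0,0,0,0.95],[0,-0.9,0,0,0,0,0.95],[0,-0.9,0,0,0,0,0.95]]]'
$H '[[[0,-0.8,0,0,0,0,0.95],[0,-0.8,0,0,0,0,0.95],[0,-0.8,0,0,0,0,0.95],[0,-0.8,0,0,0,0,0.95]]]' >/dev/null
$H '[[[0.88,0,-0.16,0,0,0,0.95],[0.88,0,-0.16,0,0,0,0.95],[0.88,0,-0.16,0,0,0,0.95],[0.88,0,-0.16,0,0,0,0.95]]]' >/dev/null
$H '[[[0.88,0,-0.16,0,0,0,0.95],[0.88,0,-0.16,0,0,0,0.95],[0.88,0,-0.16,0,0,0,0.95],[0.88,0,-0.16,0,0,0,0.95]]]' >/dev/null
$H '[[[0.88,0,-0.16,0,0,0,0.95],[0.88,0,-0.16,0,0,0,0.95],[0.88,0,-0.16,0,0,0,0.95],[0.88,0,-0.16,0,0,0,0.95]]]' 
python3 - <<'E'
from h import *
d=snap('top'); im=d['image'][215:345,235:375,::-1]; cv2.imwrite('pics/tub1.png',cv2.resize(im,None,fx=4,fy=4,interpolation=2))
E
$H '[[[0.88,0,-0.16,0,0,0,0.95],[0.88,0,-0.16,0,0,0,0.95],[0.88,0,-0.16,0,0,0,0.95],[0.88,0,-0.16,0,0,0,0.95]]]' >/dev/null
$H '[[[0.88,0,-0.16,0,0,0,0.95],[0.88,0,-0.16,0,0,0,0.95],[0.88,0,-0.16,0,0,0,0.95],[0.88,0,-0.16,0,0,0,0.95],[0.88,0,-0.16,0,0,0,0.95]]]'
python3 st.py .501 .070 .104 90
```

```text
time_s: 21.25
tool_pos: [0.4234, -0.371, 0.0075]
tcp_rot: [-1.572, -0.002, 1.571]
force: [-0.5, -0.3, 0.4]
width: 0.065
time_s: 21.67
tool_pos: [0.4235, -0.3711, 0.008]
tcp_rot: [-1.573, -0.001, 1.571]
force: [-0.2, -0.3, 0.7]
width: 0.0365
time_s: 22.08
tool_pos: [0.4235, -0.3715, 0.0985]
tcp_rot: [-1.574, -0.0, 1.571]
force: [-0.0, 0.2, -0.1]
width: 0.0323
time_s: 23.42
tool_pos: [0.4702, -0.1036, 0.1748]
tcp_rot: [-1.568, -0.003, 1.578]
force: [0.0, -0.5, -0.9]
width: 0.0322
time_s: 24.22
tool_pos: [0.5016, 0.0692, 0.1746]
tcp_rot: [-1.568, -0.002, 1.578]
force: [0.1, -0.4, -1.2]
width: 0.0323
t 24.22 p [0.5016 0.0692 0.1746] yaw 90.4 tilt [-0.003  0.002] F [ 0.1 -0.4 -1.2] w 0.0323 q6 -1.53
need [0.006 0.706 0.003] [-0.0005  0.0011  0.0003]
```

View pics/tub1.png

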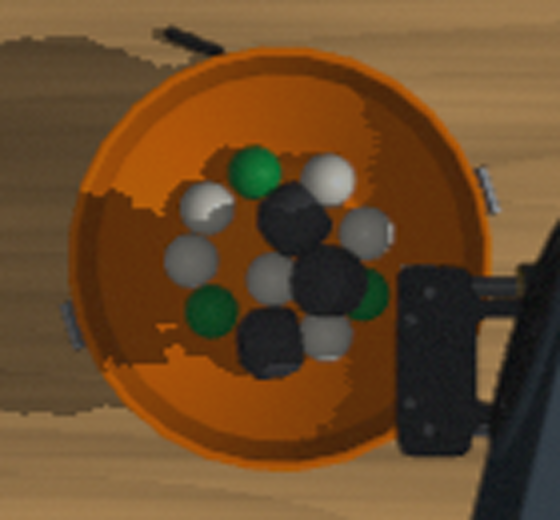

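Three knobs are in the tub (crop: (293,218), (330,280) on top, (270,342)), beads all inside. Drop the fourth, go over the stick.

```bash

H="python3 -m handwheel"
$H '[[[0,0.3,0,0,0.001,0,0.95],[0,0.6,0,0,0.001,0,0.95],[0,0.69,0,0,0.001,0,0.95],[0,0.69,0,0,0.001,0,0.95],[0,0.69,0,0,0.001,0,0.95]]]'
$H '[[[0,0,0,0,0,0,0.45],[0,0,0,0,0,0,0.45],[0,0,0,0,0,0,0.45],[0,-0.4,0,0,0,0,0.45],[0,-0.85,0,0,0,0,0.3],[0,-0.85,0,0,0,0,0.3],[0,-0.85,0,0,0,0,0.3]]]'
$H '[[[-0.92,0,-0.87,0,0,0,0.3],[-0.92,0,-0.87,0,0,0,0.3],[-0.92,0,-0.87,0,0,0,0.3],[-0.92,0,-0.87,0,0,0,0.3],[-0.92,0,-0.87,0,0,0,0.3]]]' >/dev/null
$H '[[[-0.92,0,-0.87,0,0,0,0.3],[-0.92,0,-0.87,0,0,0,0.3],[-0.92,0,-0.87,0,0,0,0.3],[-0.92,0,-0.87,0,0,0,0.3],[-0.92,0,-0.87,0,0,0,0.3]]]' >/dev/null
$H '[[[0,0,0,0,0.072,0,0.3],[0,0,0,0,0.072,0,0.3],[0,0,0,0,0.072,0,0.3],[0,0,0,0,0.072,0,0.3],[0,0,0,0,0.072,0,0.3],[0,0,0,0,0.072,0,0.3]]]' >/dev/null
python3 - <<'E'
from h import *
d=snap('side'); im=d['image'][150:330,220:430,::-1]; cv2.imwrite('pics/stick1.png',cv2.resize(im,None,fx=3,fy=3,interpolation=2))
E
python3 st.py .675 -.115 .093 64
```

```text
time_s: 24.63
tool_pos: [0.5014, 0.0676, 0.1056]
tcp_rot: [-1.567, -0.002, 1.57]
force: [1.1, 0.1, -0.5]
width: 0.0324
time_s: 25.22
tool_pos: [0.503, 0.0675, 0.1932]
tcp_rot: [-1.572, -0.002, 1.57]
force: [-0.3, 0.5, -0.8]
width: 0.0635
t 26.6 p [ 0.6758 -0.1173  0.1891] yaw 64.08 tilt [-0.004  0.003] F [-0.4 -0.   0.4] w 0.0653 q6 -1.36
need [0.016 0.961 0.013] [-0.0007  0.0002  0.0002]
```

View pics/stick1.png

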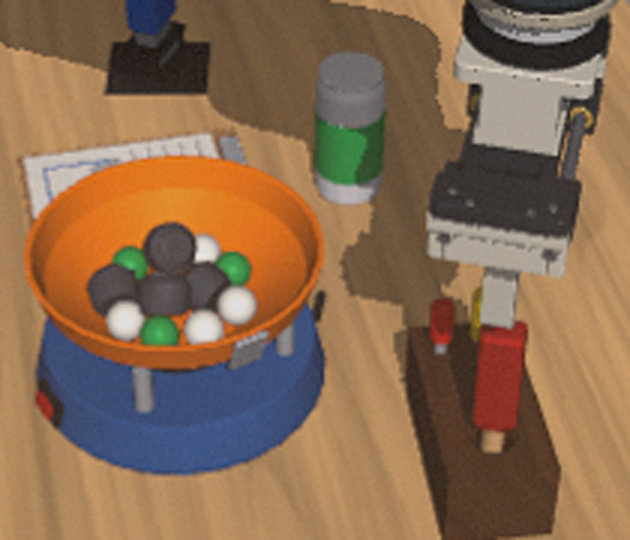

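Stick stands in line under the gripper; four knobs seen in the tub pile. Descend and grip.

```bash

H="python3 -m handwheel"
$H '[[[0.01,0.4,0.01,0,0,0,0.3],[0.01,0.8,0.01,0,0,0,0.3],[0.01,0.96,0.01,0,0,0,0.3],[0.01,0.96,0.01,0,0,0,0.3],[0.01,0.96,0.01,0,0,0,0.3],[0.01,0.96,0.01,0,0,0,0.3]]]'
$H '[[[0,0,0,0,0,0,0.98],[0,0,0,0,0,0,0.98],[0,0,0,0,0,0,0.98],[0,0,0,0,0,0,0.98],[0,0,0,0,0,0,0.98],[0,0,0,0,0,0,0.98],[0,0,0,0,0,0,0.98]]]' 50
python3 st.py .675 -.115 .093 64
```

```text
time_s: 27.1
tool_pos: [0.6759, -0.1157, 0.0951]
tcp_rot: [-1.569, -0.002, 1.12]
force: [0.1, 0.0, 0.8]
width: 0.0652
time_s: 27.68
tool_pos: [0.6759, -0.1157, 0.0951]
tcp_rot: [-1.569, -0.002, 1.12]
force: [1.2, 0.8, -1.1]
width: 0.0229
t 27.68 p [ 0.6759 -0.1157  0.0951] yaw 64.15 tilt [-0.001  0.002] F [ 1.2  0.8 -1.1] w 0.0229 q6 -1.36
need [0.002 0.021 0.011] [-0.0003  0.0004  0.0003]
```

```bash

H="python3 -m handwheel"
$H '[[[0,-0.3,0,0,0,0,0.98],[0,-0.6,0,0,0,0,0.98],[0,-0.9,0,0,0,0,0.98],[0,-0.9,0,0,0,0,0.98],[0,-0.9,0,0,0,0,0.98]]]'
$H '[[[0,-0.5,0,0,0,0,0.98],[0,-0.5,0,0,-0.02,0,0.98],[0,-0.5,0,0,-0.0718,0,0.98],[0,-0.5,0,0,-0.0718,0,0.98],[0,-0.5,0,0,-0.0718,0,0.98],[0,-0.5,0,0,-0.0718,0,0.98],[0,-0.5,0,0,-0.0718,0,0.98]]]'
python3 - <<'E'
from h import *
d=snap('top'); im=np.ascontiguousarray(d['image'][:,:,::-1])
for r in (.03,.05): 
  a=np.arange(0,2*np.pi,np.pi/6); 
  for q in proj(d,np.c_[.501+r*np.cos(a),.035+r*np.sin(a),a*0+.09]): cv2.circle(im,tuple(q.round().astype(int)),0,(0,255,255),-1)
im=im[215:345,235:375]; s=cv2.resize(d['image'][...,::-1][:1,:1],(1,1))
d2=snap('side'); i2=cv2.resize(d2['image'][150:320,220:440,::-1],(546,422),interpolation=2)
o=np.zeros((520,560+0,3),np.uint8); o=cv2.resize(im,None,fx=4,fy=4,interpolation=cv2.INTER_NEAREST)
cv2.imwrite('pics/tub2.png',o); cv2.imwrite('pics/tub2s.png',i2)
E
python3 st.py .501 .035 .23 90
```

```text
time_s: 28.1
tool_pos: [0.6766, -0.1161, 0.1866]
tcp_rot: [-1.572, -0.002, 1.12]
force: [0.1, 1.1, -1.9]
width: 0.0219
time_s: 28.68
tool_pos: [0.6761, -0.116, 0.2352]
tcp_rot: [-1.571, -0.002, 1.568]
force: [0.0, 0.8, -0.7]
width: 0.0215
t 28.78 p [ 0.6763 -0.1161  0.2358] yaw 89.84 tilt [0.001 0.002] F [-0.9  0.6 -0.7] w 0.0219 q6 -1.81
need [1.506 0.06  1.757] [ 0.0001 -0.0004  0.0003]
```

View pics/tub2.png

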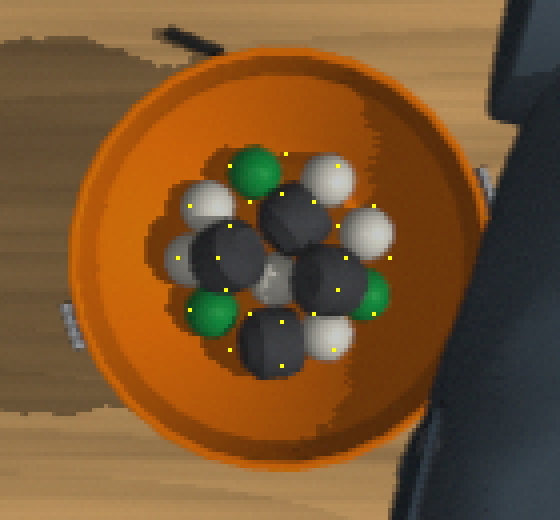

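Everything is in the tub; the ring of beads is at r≈45 mm, one knob (230,255) and one at (330,280) lie high. I'll enter outside the ring on the +x side and spiral in.

```bash

H="python3 -m handwheel"
$H '[[[0.75,0,0.56,0,0,0,0.98],[0.75,0,0.56,0,0,0,0.98],[0.75,0,0.56,0,0,0,0.98],[0.75,0,0.56,0,0,0,0.98],[0.75,0,0.56,0,0,0,0.98]]]' >/dev/null
$H '[[[0.75,0,0.56,0,0,0,0.98],[0.75,0,0.56,0,0,0,0.98],[0.75,0,0.56,0,0,0,0.98],[0.75,0,0.56,0,0,0,0.98],[0.75,0,0.56,0,0,0,0.98]]]' >/dev/null
$H '[[[0,0.2,0,0,0,0,0.98],[0,0.4,0,0,0,0,0.98],[0,0.5,0,0,0,0,0.98],[0,0.57,0,0,0,0,0.98],[0,0.57,0,0,0,0,0.98],[0,0.57,0,0,0,0,0.98]]]'
python3 st.py .563 .035 .175 90
```

```text
time_s: 30.12
tool_pos: [0.5668, 0.033, 0.1797]
tcp_rot: [-1.573, -0.001, 1.567]
force: [-0.5, 0.2, -0.9]
width: 0.022
t 30.12 p [0.5668 0.033  0.1797] yaw 89.77 tilt [0.002 0.001] F [-0.5  0.2 -0.9] w 0.022 q6 -1.59
need [0.02  0.047 0.038] [ 0.0004 -0.0006  0.0002]
```

```bash

H="python3 -m handwheel"
$H '[[[0.15,0.04,0.05,0,0,0,0.98],[0.3,0.08,0.14,0,0,0,0.98],[0.42,0.1,0.26,0,0,0,0.98],[0.48,0.11,0.4,0,0,0,0.98],[0.5,0.12,0.54,0,0,0,0.98],[0.5,0.12,0.66,0,0,0,0.98],[0.5,0.12,0.66,0,0,0,0.98]]]'
$H '[[[-0.03,0.02,0.11,0,0,0,0.98],[-0.1,0.04,0.21,0,0,0,0.98],[-0.19,0.06,0.3,0,0,0,0.98],[-0.3,0.08,0.36,0,0,0,0.98],[-0.4,0.08,0.39,0,0,0,0.98],[-0.48,0.08,0.4,0,0,0,0.98],[-0.48,0.08,0.4,0,0,0,0.98]]]'
python3 st.py .464 .035 .159 90
```

```text
time_s: 30.7
tool_pos: [0.5002, 0.0835, 0.1688]
tcp_rot: [-1.574, -0.001, 1.567]
force: [0.4, -0.5, -0.6]
width: 0.0213
time_s: 31.28
tool_pos: [0.4605, 0.0342, 0.1608]
tcp_rot: [-1.575, -0.001, 1.566]
force: [0.6, 0.4, -1.6]
width: 0.022
t 31.28 p [0.4605 0.0342 0.1608] yaw 89.72 tilt [0.004 0.001] F [ 0.6  0.4 -1.6] w 0.022 q6 -1.59
need [ 0.008  0.018 -0.035] [ 0.0006 -0.0008  0.0002]
```

```bash

H="python3 -m handwheel"
q1(){ $H '[[[0.1,0,0.013,0,0,0,0.98],[0.19,0,0.05,0,0,0,0.98],[0.27,0,0.11,0,0,0,0.98],[0.33,0,0.19,0,0,0,0.98],[0.36,0,0.28,0,0,0,0.98],[0.375,0,0.375,0,0,0,0.98],[0.375,0,0.375,0,0,0,0.98]]]'|grep -E 'pos|force'; }
$H '[[[-0.1,0.01,-0.013,0,0,0,0.98],[-0.19,0.02,-0.05,0,0,0,0.98],[-0.27,0.02,-0.11,0,0,0,0.98],[-0.33,0.02,-0.19,0,0,0,0.98],[-0.36,0.02,-0.28,0,0,0,0.98],[-0.375,0.02,-0.39,0,0,0,0.98],[-0.375,0.02,-0.39,0,0,0,0.98]]]'
$H '[[[0.013,0,-0.1,0,0,0,0.98],[0.05,0,-0.19,0,0,0,0.98],[0.11,0,-0.27,0,0,0,0.98],[0.19,0,-0.33,0,0,0,0.98],[0.28,0,-0.36,0,0,0,0.98],[0.375,0,-0.375,0,0,0,0.98],[0.375,0,-0.375,0,0,0,0.98]]]'
$H '[[[0.1,0,0.013,0,0,0,0.98],[0.19,0,0.05,0,0,0,0.98],[0.27,0,0.11,0,0,0,0.98],[0.33,0,0.19,0,0,0,0.98],[0.36,0,0.28,0,0,0,0.98],[0.375,0,0.375,0,0,0,0.98],[0.375,0,0.375,0,0,0,0.98]]]'
$H '[[[-0.013,0,0.1,0,0,0,0.98],[-0.05,0,0.19,0,0,0,0.98],[-0.11,0,0.27,0,0,0,0.98],[-0.19,0,0.33,0,0,0,0.98],[-0.28,0,0.36,0,0,0,0.98],[-0.375,0,0.375,0,0,0,0.98],[-0.375,0,0.375,0,0,0,0.98]]]'
python3 - <<'E'
from h import *
d=snap('side'); im=d['image'][150:330,200:350,::-1]; cv2.imwrite('pics/stir1.png',cv2.resize(im,None,fx=3.3,fy=3.3,interpolation=2))
E
python3 st.py .463 .035 .158 90
```

```text
time_s: 31.87
tool_pos: [0.5013, -0.0043, 0.1589]
tcp_rot: [-1.576, -0.0, 1.566]
force: [0.8, 0.4, -0.8]
width: 0.0217
time_s: 32.45
tool_pos: [0.539, 0.0349, 0.159]
tcp_rot: [-1.576, -0.001, 1.567]
force: [-0.3, -0.1, -1.4]
width: 0.022
time_s: 33.03
tool_pos: [0.5004, 0.0723, 0.1594]
tcp_rot: [-1.577, 0.0, 1.568]
force: [1.9, -3.3, 1.0]
width: 0.0217
time_s: 33.62
tool_pos: [0.4625, 0.0332, 0.1591]
tcp_rot: [-1.576, 0.001, 1.567]
force: [0.9, -0.1, -1.8]
width: 0.0218
t 33.67 p [0.4627 0.0338 0.1591] yaw 89.75 tilt [ 0.006 -0.001] F [-0.1  0.5 -1.5] w 0.0219 q6 -1.59
need [ 0.012  0.011 -0.003] [ 0.0009 -0.0007 -0.0001]
```

View pics/stir1.png

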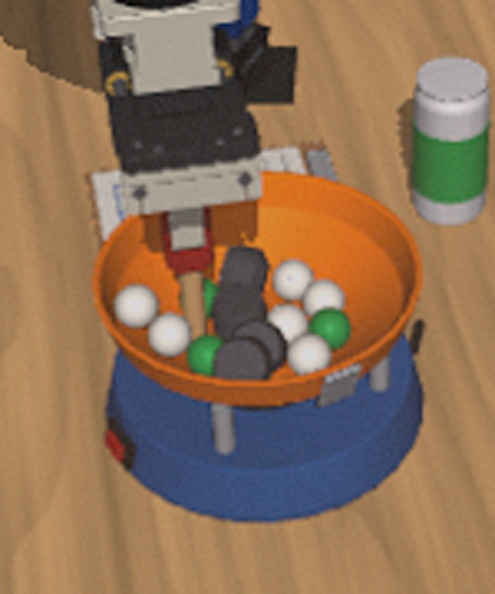

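Knobs are sinking in among the beads and all nine beads are in. Three more full turns.

```bash

H="python3 -m handwheel"
$H '[[[-0.1,0.01,-0.013,0,0,0,0.98],[-0.19,0.01,-0.05,0,0,0,0.98],[-0.27,0.01,-0.11,0,0,0,0.98],[-0.33,0.01,-0.19,0,0,0,0.98],[-0.36,0.01,-0.28,0,0,0,0.98],[-0.37,0.01,-0.38,0,0,0,0.98],[-0.37,0.01,-0.38,0,0,0,0.98]]]'|grep -E 'pos|force'
$H '[[[0.013,0,-0.1,0,0,0,0.98],[0.05,0,-0.19,0,0,0,0.98],[0.11,0,-0.27,0,0,0,0.98],[0.19,0,-0.33,0,0,0,0.98],[0.28,0,-0.36,0,0,0,0.98],[0.375,0,-0.375,0,0,0,0.98],[0.375,0,-0.375,0,0,0,0.98]]]'|grep -E 'pos|force'
$H '[[[0.1,0,0.013,0,0,0,0.98],[0.19,0,0.05,0,0,0,0.98],[0.27,0,0.11,0,0,0,0.98],[0.33,0,0.19,0,0,0,0.98],[0.36,0,0.28,0,0,0,0.98],[0.375,0,0.375,0,0,0,0.98],[0.375,0,0.375,0,0,0,0.98]]]'|grep -E 'pos|force'
$H '[[[-0.013,0,0.1,0,0,0,0.98],[-0.05,0,0.19,0,0,0,0.98],[-0.11,0,0.27,0,0,0,0.98],[-0.19,0,0.33,0,0,0,0.98],[-0.28,0,0.36,0,0,0,0.98],[-0.37,0,0.375,0,0,0,0.98],[-0.37,0,0.375,0,0,0,0.98]]]'|grep -E 'pos|force'
$H '[[[-0.1,0,-0.013,0,0,0,0.98],[-0.19,0,-0.05,0,0,0,0.98],[-0.27,0,-0.11,0,0,0,0.98],[-0.33,0,-0.19,0,0,0,0.98],[-0.36,0,-0.28,0,0,0,0.98],[-0.37,0,-0.38,0,0,0,0.98],[-0.37,0,-0.38,0,0,0,0.98]]]'|grep -E 'pos|force'
$H '[[[0.013,0,-0.1,0,0,0,0.98],[0.05,0,-0.19,0,0,0,0.98],[0.11,0,-0.27,0,0,0,0.98],[0.19,0,-0.33,0,0,0,0.98],[0.28,0,-0.36,0,0,0,0.98],[0.375,0,-0.375,0,0,0,0.98],[0.375,0,-0.375,0,0,0,0.98]]]'|grep -E 'pos|force'
python3 - <<'E'
from h import *
d=snap('side'); im=d['image'][150:330,200:350,::-1]; cv2.imwrite('pics/stir2.png',cv2.resize(im,None,fx=3.3,fy=3.3,interpolation=2))
E
python3 st.py .539 .035 .158 90
```

```text
tool_pos: [0.5027, -0.0038, 0.1584]
force: [0.3, -0.0, -0.4]
tool_pos: [0.5407, 0.0351, 0.1586]
force: [0.2, 0.6, -1.1]
tool_pos: [0.5041, 0.0713, 0.1601]
force: [3.1, -15.5, 7.2]
tool_pos: [0.4658, 0.0335, 0.1596]
force: [0.6, -0.0, -0.7]
tool_pos: [0.5059, -0.004, 0.1603]
force: [-0.1, -0.9, -0.8]
tool_pos: [0.5439, 0.0352, 0.1606]
force: [-0.1, 0.7, -0.4]
t 37.22 p [0.5438 0.0346 0.1606] yaw 89.91 tilt [ 0.014 -0.005] F [-0.6  0.9 -0.8] w 0.0217 q6 -1.59
need [0.004 0.025 0.048] [ 0.0023 -0.0002 -0.0008]
```

```bash

H="python3 -m handwheel"
$H '[[[0.1,0.02,0.05,0.0023,0,0,0.98],[0.19,0.02,0.09,0.0023,0,0,0.98],[0.27,0.02,0.15,0.0023,0,0,0.98],[0.32,0.02,0.23,0.0023,0,0,0.98],[0.35,0.02,0.31,0.0023,0,0,0.98],[0.36,0.02,0.42,0.0023,0,0,0.98],[0.36,0.02,0.42,0.0023,0,0,0.98]]]'|grep -E 'pos|force'
$H '[[[-0.013,0,0.1,0,0,0,0.98],[-0.05,0,0.19,0,0,0,0.98],[-0.11,0,0.27,0,0,0,0.98],[-0.19,0,0.33,0,0,0,0.98],[-0.28,0,0.36,0,0,0,0.98],[-0.36,0,0.375,0,0,0,0.98],[-0.36,0,0.375,0,0,0,0.98]]]'|grep -E 'pos|force'
$H '[[[-0.1,0,-0.013,0,0,0,0.98],[-0.19,0,-0.05,0,0,0,0.98],[-0.27,0,-0.11,0,0,0,0.98],[-0.33,0,-0.19,0,0,0,0.98],[-0.36,0,-0.28,0,0,0,0.98],[-0.37,0,-0.37,0,0,0,0.98],[-0.37,0,-0.37,0,0,0,0.98]]]'|grep -E 'pos|force'
$H '[[[0.013,0,-0.1,0,0,0,0.98],[0.05,0,-0.19,0,0,0,0.98],[0.11,0,-0.27,0,0,0,0.98],[0.19,0,-0.33,0,0,0,0.98],[0.28,0,-0.36,0,0,0,0.98],[0.375,0,-0.37,0,0,0,0.98],[0.375,0,-0.37,0,0,0,0.98]]]'|grep -E 'pos|force'
$H '[[[0.1,0,0.013,0,0,0,0.98],[0.19,0,0.05,0,0,0,0.98],[0.27,0,0.11,0,0,0,0.98],[0.33,0,0.19,0,0,0,0.98],[0.36,0,0.28,0,0,0,0.98],[0.37,0,0.375,0,0,0,0.98],[0.37,0,0.375,0,0,0,0.98]]]'|grep -E 'pos|force'
$H '[[[-0.013,0,0.1,0,0,0,0.98],[-0.05,0,0.19,0,0,0,0.98],[-0.11,0,0.27,0,0,0,0.98],[-0.19,0,0.33,0,0,0,0.98],[-0.28,0,0.36,0,0,0,0.98],[-0.37,0,0.375,0,0,0,0.98],[-0.37,0,0.375,0,0,0,0.98]]]'|grep -E 'pos|force'
python3 - <<'E'
from h import *
d=snap('side'); im=d['image'][150:330,200:350,::-1]; a=cv2.resize(im,None,fx=2.6,fy=2.6,interpolation=2)
b=cv2.resize(snap('top')['image'][215:345,235:375,::-1],(400,468),interpolation=2)
cv2.imwrite('pics/stir3.png',np.hstack([a,b]))
E
python3 st.py .464 .035 .158 90
```

```text
tool_pos: [0.5012, 0.0706, 0.1584]
force: [0.2, -2.4, -1.4]
tool_pos: [0.4626, 0.0335, 0.1581]
force: [-0.8, -0.0, -1.1]
tool_pos: [0.501, -0.0027, 0.1587]
force: [-0.2, -0.3, -0.7]
tool_pos: [0.5373, 0.0358, 0.1585]
force: [-5.7, 7.2, 8.2]
tool_pos: [0.4979, 0.0731, 0.1585]
force: [0.4, 1.3, -1.0]
tool_pos: [0.4625, 0.0344, 0.1601]
force: [8.6, -1.1, 2.7]
t 40.82 p [0.4626 0.035  0.1601] yaw 89.83 tilt [ 0.001 -0.002] F [ 8.5 -1.3  3.9] w 0.0218 q6 -1.59
need [ 0.001  0.021 -0.014] [ 0.0002 -0.0005 -0.0002]
```

View pics/stir3.png

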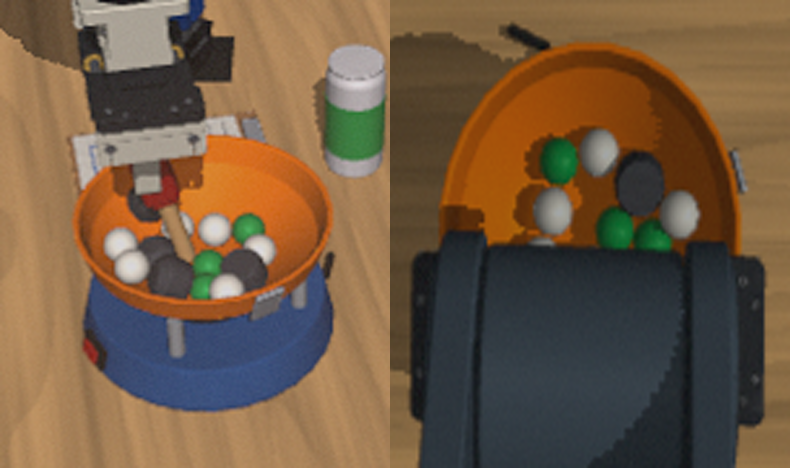

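The stick has pivoted about the jaw axis (tip toward +x, about 20°) from a jam. I'll lift it out, measure the tilt, reseat it in the hole and regrip lower and harder.

```bash

H="python3 -m handwheel"
$H '[[[0,-0.3,0,0,0,0,0.98],[0,-0.6,0,0,0,0,0.98],[0,-0.8,0,0,0,0,0.98],[0,-0.8,0,0,0,0,0.98],[0,-0.8,0,0,0,0,0.98]]]' 60
$H '[[[-0.6,-0.4,0,0,0,0,0.98],[-0.6,-0.4,-0.6,0,0,0,0.98],[-0.6,-0.4,-0.8,0,0,0,0.98],[-0.6,-0.4,-0.8,0,0,0,0.98],[-0.6,-0.4,-0.8,0,0,0,0.98]]]'
python3 - <<'E'
from h import *
d=snap('side'); o=readout.observe(); p=proj(d,[o['tool_pos']+[0,0,.019]])[0]; print(o['tool_pos'],p)
import pickle; pickle.dump(d,open('tilt.pkl','wb'))
x,y=int(p[0])-60,int(p[1])-40; x0,y0=x,y; print(x,y)
im=d['image'][y:y+130,x:x+140,::-1]; cv2.imwrite('pics/tilt.png',cv2.resize(im,None,fx=4,fy=4,interpolation=2))
E
```

```text
time_s: 41.23
tool_pos: [0.4621, 0.0346, 0.2401]
tcp_rot: [-1.572, 0.001, 1.567]
force: [-0.3, 0.1, -2.6]
width: 0.0218
time_s: 41.65
tool_pos: [0.542, -0.0264, 0.2779]
tcp_rot: [-1.569, 0.001, 1.566]
force: [0.3, 0.3, -1.2]
width: 0.022
[ 0.54088642 -0.02585351  0.27802416] [299.93378344 172.16106001]
239 132
```

View pics/tilt.png

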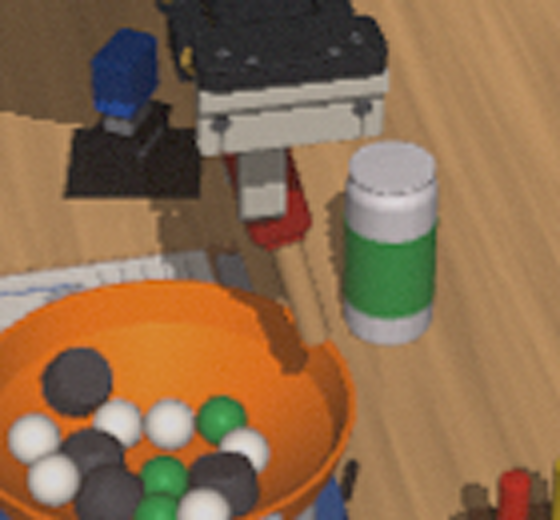

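```bash
python3 - <<'E'
from h import *
import pickle
d=pickle.load(open('tilt.pkl','rb'))
def wy(px,y):
    e=np.array(d['eye']); a=w(d,px,0)[0]; r=a-e; return e+r*(y-e[1])/r[1]
for q in [(262,218),(283,245),(315,343)]: print(wy([239+q[0]/4,132+q[1]/4],-.026).round(4))
E
```

```text
[ 0.5483 -0.026   0.2662]
[ 0.5574 -0.026   0.2503]
[ 0.5717 -0.026   0.1932]
```

```bash
sed -i "s/\[-90,0,a\[3\]/[-90+(a[4] if len(a)>4 else 0),0,a[3]/" st.py
H="python3 -m handwheel"
$H '[[[-0.45,0,-0.65,0,0,0,0.98],[-0.45,0,-0.65,0,0,0,0.98],[-0.45,0,-0.65,0,0,0,0.98],[-0.45,0,-0.65,0,0,0,0.98]]]' 60 >/dev/null
$H '[[[-0.45,0,-0.63,0.01,0,0,0.98],[-0.45,0,-0.63,0.0375,0,0,0.98],[-0.45,0,-0.63,0.0375,0,0,0.98],[-0.45,0,-0.63,0.0375,0,0,0.98],[-0.45,0,-0.63,0.0375,0,0,0.98],[-0.45,0,-0.63,0.0375,0,0,0.98]]]'
python3 st.py .671 -.1155 .17 90 13.5
python3 - <<'E'
from h import *
d=snap('side'); cv2.imwrite('pics/v1.png',cv2.resize(d['image'][90:330,300:460,::-1],None,fx=2.5,fy=2.5,interpolation=2))
E
```

```text
time_s: 42.53
tool_pos: [0.6667, -0.1157, 0.2758]
tcp_rot: [-1.33, -0.0, 1.567]
force: [-0.4, -0.0, -1.3]
width: 0.0216
t 42.53 p [ 0.6667 -0.1157  0.2758] yaw 89.78 tilt [-0.238  0.001] F [-0.4 -0.  -1.3] w 0.0216 q6 -1.79
need [ 0.002  1.017 -0.294] [-0.0008 -0.0006  0.0002]
```

View pics/v1.png

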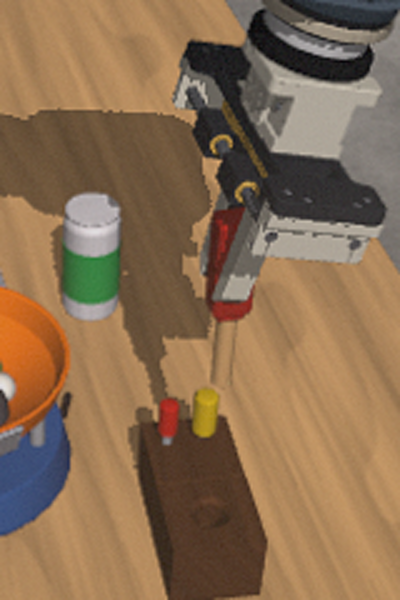

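```bash
python3 - <<'E'
from h import *
import pickle
d=snap('side')
def wy(px,y):
    e=np.array(d['eye']); a=w(d,px,0)[0]; r=a-e; return e+r*(y-e[1])/r[1]
print('hole',w(d,[300+210/2.5,90+513/2.5],.06))
for q in [(227,320),(222,387)]: print(wy([300+q[0]/2.5,90+q[1]/2.5],-.1155).round(4))
for x in (0,): print(proj(d,[[.675,-.115,.06],[.671,-.1155,.17],[.671,-.1155,.19]]))
E
```

```text
hole [[ 0.67949876 -0.11529019  0.06      ]]
[ 0.6771 -0.1155  0.2459]
[ 0.6784 -0.1155  0.1861]
[[381.64499427 295.45439728]
 [384.0095879  252.27903179]
 [384.85554464 243.68492856]]
```

```bash

H="python3 -m handwheel"
$H '[[[0,0.3,-0.09,0,0,0,0.98],[0,0.6,-0.16,0,0,0,0.98],[0,0.95,-0.245,0,0,0,0.98],[0,0.95,-0.245,0,0,0,0.98],[0,0.95,-0.245,0,0,0,0.98]]]' 60 >/dev/null
python3 st.py .668 -.1155 .105 90 13.5
```

```text
t 43.05 p [ 0.6671 -0.1155  0.1791] yaw 89.78 tilt [-0.239  0.001] F [ 0.2  0.3 -0.1] w 0.0218 q6 -1.78
need [-0.001  0.717 -0.186] [-0.0009 -0.0006  0.0002]
```

```bash

H="python3 -m handwheel"
$H '[[[0,0.15,-0.045,0,0,0,0.98],[0,0.3,-0.08,0,0,0,0.98],[0,0.3,-0.08,0,0,0,0.98],[0,0.3,-0.08,0,0,0,0.98]]]' 60 
$H '[[[0,0.15,-0.04,0,0,0,0.98],[0,0.3,-0.076,0,0,0,0.98],[0,0.4,-0.103,0,0,0,0.98],[0,0.4,-0.103,0,0,0,0.98],[0,0.4,-0.103,0,0,0,0.98]]]'
python3 st.py .668 -.1155 .101 90 13.5
```

```text
time_s: 43.38
tool_pos: [0.6679, -0.1154, 0.1491]
tcp_rot: [-1.33, -0.0, 1.567]
force: [-0.1, -0.1, -0.4]
width: 0.0221
time_s: 43.8
tool_pos: [0.6684, -0.1154, 0.1077]
tcp_rot: [-1.33, -0.0, 1.567]
force: [0.3, 0.1, -1.0]
width: 0.0217
t 43.8 p [ 0.6684 -0.1154  0.1077] yaw 89.78 tilt [-0.238  0.001] F [ 0.3  0.1 -1. ] w 0.0217 q6 -1.77
need [-0.001  0.066 -0.012] [-0.0008 -0.0006  0.0002]
```

```bash

H="python3 -m handwheel"
$H '[[[0,0.06,-0.012,0,0,0,0.98],[0,0.06,-0.012,0,0,0,0.98],[0,0.06,-0.012,0,0,0,0.5],[0,0.06,-0.012,0,0,0,0.5],[0,0.06,-0.012,0,0,0,0.5],[0,0.06,-0.012,0,0,0,0.5],[0,0.06,-0.012,0,0,0,0.45]]]' 60 
$H '[[[0,0,0,-0.0375,0,0,0.45],[0,0,0,-0.0375,0,0,0.45],[0,0,0,-0.0375,0,0,0.45],[0,0,0,-0.0375,0,0,0.45],[0,0,0,-0.0375,0,0,0.45]]]'
python3 st.py .675 -.1155 .071 90
python3 - <<'E'
from h import *
d=snap('side'); cv2.imwrite('pics/v2.png',cv2.resize(d['image'][90:330,300:460,::-1],None,fx=2.5,fy=2.5,interpolation=2))
E
```

```text
time_s: 44.38
tool_pos: [0.6682, -0.1154, 0.1018]
tcp_rot: [-1.33, -0.0, 1.567]
force: [0.7, -0.0, 0.1]
width: 0.0484
time_s: 44.8
tool_pos: [0.6688, -0.1156, 0.1025]
tcp_rot: [-1.564, 0.0, 1.567]
force: [0.6, 0.2, -0.3]
width: 0.0512
t 44.8 p [ 0.6688 -0.1156  0.1025] yaw 89.79 tilt [-0.006 -0.   ] F [ 0.6  0.2 -0.3] w 0.0512 q6 -1.81
need [ 0.001  0.315 -0.064] [-0.001  -0.0006 -0.    ]
```

View pics/v2.png

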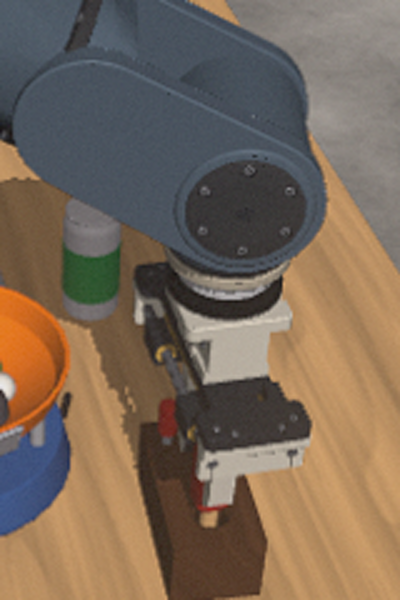

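```bash

H="python3 -m handwheel"
$H '[[[0,0.1,-0.065,-0.001,0,0,0.45],[0,0.2,-0.065,-0.001,0,0,0.45],[0,0.275,-0.065,-0.001,0,0,0.45],[0,0.275,-0.065,-0.001,0,0,0.45],[0,0.275,-0.065,-0.001,0,0,0.45]]]'
$H '[[[0,0,0,0,0,0,0.98],[0,0,0,0,0,0,0.98],[0,0,0,0,0,0,0.98],[0,0,0,0,0,0,0.98],[0,0,0,0,0,0,0.98]]]' 60
$H '[[[0,-0.3,0,0,0,0,0.98],[0,-0.6,0,0,0,0,0.98],[0,-0.9,0,0,0,0,0.98],[0,-0.9,0,0,0,0,0.98],[0,-0.9,0,0,0,0,0.98]]]'
$H '[[[0,-0.5,0,0,0,0,0.98],[0,-0.5,0,0,0,0,0.98],[0,-0.5,0,0,0,0,0.98],[0,-0.5,0,0,0,0,0.98]]]' >/dev/null
python3 st.py .563 .035 .21 90
python3 - <<'E'
from h import *
d=snap('side'); cv2.imwrite('pics/v3.png',np.hstack([cv2.resize(d['image'][120:320,300:440,::-1],None,fx=2.5,fy=2.5,interpolation=2),cv2.resize(snap('top')['image'][215:345,235:375,::-1],(400,500),interpolation=2)]))
E
```

```text
time_s: 45.27
tool_pos: [0.6749, -0.1154, 0.0735]
tcp_rot: [-1.569, -0.0, 1.567]
force: [0.0, 0.1, 0.2]
width: 0.0512
time_s: 45.68
tool_pos: [0.6751, -0.1155, 0.0738]
tcp_rot: [-1.57, -0.0, 1.567]
force: [-0.1, -0.2, -0.1]
width: 0.022
time_s: 46.1
tool_pos: [0.6759, -0.1157, 0.1656]
tcp_rot: [-1.573, 0.0, 1.567]
force: [-0.8, -0.5, -0.9]
width: 0.0213
t 46.43 p [ 0.6755 -0.1156  0.2145] yaw 89.79 tilt [ 0.001 -0.   ] F [ 0.5  0.4 -1.3] w 0.0219 q6 -1.8
need [1.502 0.043 1.13 ] [ 0.0002 -0.0006 -0.    ]
```

View pics/v3.png

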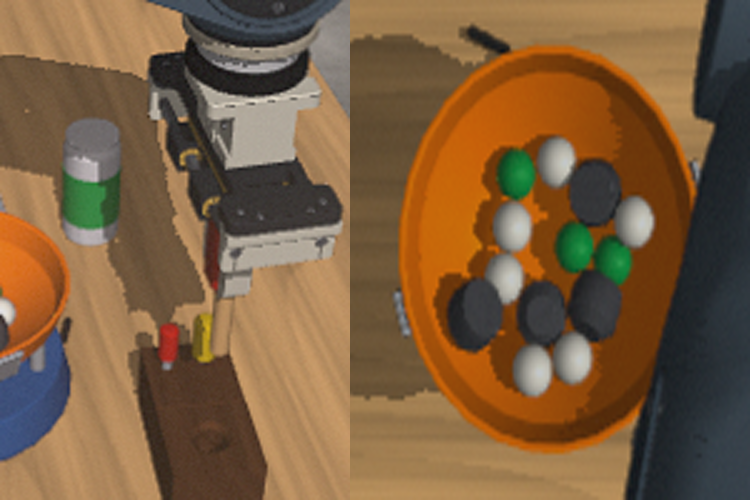

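Stick regripped upright. Tub shows 9 beads and 4 knobs spread out, with a free spot near the middle. I enter there and stir three-plus turns at a slightly smaller radius.

```bash
python3 - <<'E'
from h import *
import pickle
t=pickle.load(open('top0.pkl','rb')); print(w(t,[304,268.5],.082))
E
H="python3 -m handwheel"
$H '[[[0.75,0,0.77,0,0,0,0.98],[0.75,0,0.77,0,0,0,0.98],[0.75,0,0.77,0,0,0,0.98],[0.75,0,0.77,0,0,0,0.98],[0.75,0,0.77,0,0,0,0.98]]]' 60 >/dev/null
$H '[[[0.75,0,0.77,0,0,0,0.98],[0.75,0,0.77,0,0,0,0.98],[0.75,0,0.77,0,0,0,0.98],[0.75,0,0.77,0,0,0,0.98],[0.75,0,0.77,0,0,0,0.98]]]' >/dev/null
python3 st.py .522 .036 .139 90
```

```text
[[0.52099658 0.03771665 0.082     ]]
t 47.37 p [0.5208 0.0357 0.2123] yaw 89.92 tilt [-0.003  0.   ] F [ 0.4 -0.2 -0.9] w 0.0215 q6 -1.59
need [ 0.003  0.733 -0.014] [-0.0005 -0.0002  0.    ]
```

```bash

H="python3 -m handwheel"
$H '[[[0.02,0.3,0,0,0,0,0.98],[0.02,0.5,0,0,0,0,0.98],[0.02,0.6,0,0,0,0,0.98],[0.02,0.67,0,0,0,0,0.98],[0.02,0.73,0,0,0,0,0.98],[0.02,0.73,0,0,0,0,0.98],[0.02,0.73,0,0,0,0,0.98]]]'
$H '[[[0.09,0,-0.03,0,0,0,0.98],[0.17,0,-0.01,0,0,0,0.98],[0.23,0,0.03,0,0,0,0.98],[0.28,0,0.09,0,0,0,0.98],[0.31,0,0.15,0,0,0,0.98],[0.32,0,0.2,0,0,0,0.98],[0.32,0,0.2,0,0,0,0.98]]]'|grep -E 'pos|force'
$H '[[[-0.01,0,0.09,0,0,0,0.98],[-0.04,0,0.17,0,0,0,0.98],[-0.1,0,0.23,0,0,0,0.98],[-0.17,0,0.29,0,0,0,0.98],[-0.25,0,0.32,0,0,0,0.98],[-0.33,0,0.33,0,0,0,0.98],[-0.33,0,0.33,0,0,0,0.98]]]'|grep -E 'pos|force'
$H '[[[-0.09,0,-0.01,0,0,0,0.98],[-0.17,0,-0.04,0,0,0,0.98],[-0.23,0,-0.1,0,0,0,0.98],[-0.29,0,-0.17,0,0,0,0.98],[-0.32,0,-0.25,0,0,0,0.98],[-0.33,0,-0.33,0,0,0,0.98],[-0.33,0,-0.33,0,0,0,0.98]]]'|grep -E 'pos|force'
$H '[[[0.01,0,-0.09,0,0,0,0.98],[0.04,0,-0.17,0,0,0,0.98],[0.1,0,-0.23,0,0,0,0.98],[0.17,0,-0.29,0,0,0,0.98],[0.25,0,-0.32,0,0,0,0.98],[0.33,0,-0.33,0,0,0,0.98],[0.33,0,-0.33,0,0,0,0.98]]]'|grep -E 'pos|force'
python3 st.py .534 .035 .139 90
```

```text
time_s: 47.95
tool_pos: [0.5212, 0.0375, 0.1398]
tcp_rot: [-1.568, -0.0, 1.569]
force: [-0.0, 0.4, -0.8]
width: 0.022
tool_pos: [0.5002, 0.0699, 0.14]
force: [-0.2, 0.0, -0.9]
tool_pos: [0.467, 0.0362, 0.1405]
force: [0.5, 3.3, 0.1]
tool_pos: [0.5012, 0.0027, 0.1402]
force: [0.1, 0.7, -1.5]
tool_pos: [0.5316, 0.0365, 0.1397]
force: [-13.5, -4.2, 8.1]
t 50.28 p [0.5316 0.0365 0.1397] yaw 89.91 tilt [-0.009  0.   ] F [-13.5  -4.2   8.1] w 0.0217 q6 -1.59
need [-0.015  0.007 -0.024] [-0.0014 -0.0002  0.    ]
```

```bash
cat > rod.py <<'E'
from h import *
# estimated stick tilt in world xz from rod-coloured pixels in the side view
d=snap('side','rod_last.png'); o=readout.observe(); p=o['tool_pos']
im=d['image'].astype(float); h=cv2.cvtColor(d['image'],cv2.COLOR_RGB2HSV)
P=[]
for dz in np.arange(-.002,-.034,-.003):
    u,v=proj(d,[p+[0.0035,0,dz]])[0]; v=int(round(v)); r=np.arange(int(u)-25,int(u)+26)
    px=im[v,r]; m=(h[v,r,0]<22)&(h[v,r,1]>60)&(h[v,r,1]<165)&(px[:,0]>90)
    if m.sum()>2: print('z%+.3f'%dz,'n',m.sum(),'mean',round(r[m].mean()-u,1),end='; ')
print()
E
python3 rod.py; python3 - <<'E'
import cv2; im=cv2.imread('pics/rod_last.png'); cv2.imwrite('pics/r1.png',im)
E
```

```text
z-0.002 n 4 mean -3.4; z-0.005 n 5 mean -4.1; z-0.014 n 9 mean -2.2; z-0.017 n 11 mean -2.3; z-0.020 n 9 mean -1.7; z-0.023 n 10 mean -2.8; z-0.026 n 12 mean -5.8; z-0.029 n 7 mean -0.8; z-0.032 n 8 mean 1.4;
```

```bash

H="python3 -m handwheel"
$H '[[[0.09,0,0.01,0,0,0,0.98],[0.17,0,0.04,0,0,0,0.98],[0.23,0,0.08,0,0,0,0.98],[0.28,0,0.15,0,0,0,0.98],[0.31,0,0.23,0,0,0,0.98],[0.32,0,0.3,0,0,0,0.98],[0.32,0,0.3,0,0,0,0.98]]]'|grep -E 'pos|force'
$H '[[[-0.01,0,0.09,0,0,0,0.98],[-0.04,0,0.17,0,0,0,0.98],[-0.1,0,0.23,0,0,0,0.98],[-0.17,0,0.29,0,0,0,0.98],[-0.25,0,0.32,0,0,0,0.98],[-0.33,0,0.33,0,0,0,0.98],[-0.33,0,0.33,0,0,0,0.98]]]'|grep -E 'pos|force'
python3 rod.py
$H '[[[-0.09,0,-0.01,0,0,0,0.98],[-0.17,0,-0.04,0,0,0,0.98],[-0.23,0,-0.1,0,0,0,0.98],[-0.29,0,-0.17,0,0,0,0.98],[-0.32,0,-0.25,0,0,0,0.98],[-0.33,0,-0.33,0,0,0,0.98],[-0.33,0,-0.33,0,0,0,0.98]]]'|grep -E 'pos|force'
$H '[[[0.01,0,-0.09,0,0,0,0.98],[0.04,0,-0.17,0,0,0,0.98],[0.1,0,-0.23,0,0,0,0.98],[0.17,0,-0.29,0,0,0,0.98],[0.25,0,-0.32,0,0,0,0.98],[0.33,0,-0.33,0,0,0,0.98],[0.33,0,-0.33,0,0,0,0.98]]]'|grep -E 'pos|force'
python3 rod.py
python3 st.py .534 .035 .139 90
```

```text
tool_pos: [0.5004, 0.0686, 0.14]
force: [-0.5, -1.1, -1.1]
tool_pos: [0.4722, 0.0342, 0.1428]
force: [13.8, -1.5, 4.5]
z-0.005 n 7 mean 9.2; z-0.008 n 6 mean 6.8; z-0.011 n 6 mean 10.2; z-0.014 n 13 mean 4.4; z-0.017 n 11 mean 5.2; z-0.020 n 7 mean 5.6; z-0.023 n 7 mean 5.5; z-0.026 n 6 mean 5.9; z-0.029 n 7 mean 6.3; z-0.032 n 7 mean 6.2; 
tool_pos: [0.5059, 0.0011, 0.1424]
force: [-0.2, 0.6, -1.0]
tool_pos: [0.5395, 0.0353, 0.1425]
force: [0.0, 0.2, -0.8]
z-0.002 n 8 mean -11.9; z-0.005 n 3 mean -1.5; z-0.008 n 3 mean -1.9; z-0.011 n 6 mean 1.1; z-0.014 n 10 mean -0.7; z-0.017 n 9 mean -2.0; z-0.020 n 8 mean 2.7; z-0.023 n 7 mean 2.9; z-0.026 n 7 mean 2.7; z-0.029 n 8 mean 3.3; z-0.032 n 10 mean 0.6; 
t 52.77 p [0.5395 0.0348 0.1426] yaw 89.91 tilt [0.004 0.   ] F [-0.6 -0.2 -0.5] w 0.0215 q6 -1.59
need [0.002 0.036 0.055] [ 0.0007 -0.0003  0.    ]
```

```bash

H="python3 -m handwheel"
$H '[[[0.08,0.03,0.1,0,0,0,0.98],[0.15,0.03,0.18,0,0,0,0.98],[0.21,0.03,0.27,0,0,0,0.98],[0.26,0.03,0.35,0,0,0,0.98],[0.29,0.03,0.42,0,0,0,0.98],[0.3,0.03,0.475,0,0,0,0.98],[0.3,0.03,0.475,0,0,0,0.98]]]'|grep -E 'pos|force'
$H '[[[-0.01,0,0.08,0,0,0,0.98],[-0.04,0,0.15,0,0,0,0.98],[-0.09,0,0.21,0,0,0,0.98],[-0.15,0,0.26,0,0,0,0.98],[-0.22,0,0.29,0,0,0,0.98],[-0.3,0,0.3,0,0,0,0.98],[-0.3,0,0.3,0,0,0,0.98]]]'|grep -E 'pos|force'
python3 rod.py
$H '[[[-0.08,0,-0.01,0,0,0,0.98],[-0.15,0,-0.04,0,0,0,0.98],[-0.21,0,-0.09,0,0,0,0.98],[-0.26,0,-0.15,0,0,0,0.98],[-0.29,0,-0.22,0,0,0,0.98],[-0.3,0,-0.3,0,0,0,0.98],[-0.3,0,-0.3,0,0,0,0.98]]]'|grep -E 'pos|force'
$H '[[[0.01,0,-0.08,0,0,0,0.98],[0.04,0,-0.15,0,0,0,0.98],[0.09,0,-0.21,0,0,0,0.98],[0.15,0,-0.26,0,0,0,0.98],[0.22,0,-0.29,0,0,0,0.98],[0.3,0,-0.3,0,0,0,0.98],[0.3,0,-0.3,0,0,0,0.98]]]'|grep -E 'pos|force'
python3 rod.py
python3 st.py .522 .035 .139 90
python3 - <<'E'
from h import *
d=snap('side'); cv2.imwrite('pics/r2.png',cv2.resize(d['image'][130:330,200:360,::-1],None,fx=2.9,fy=2.9,interpolation=2))
E
```

```text
tool_pos: [0.4911, 0.0651, 0.1396]
force: [0.0, 0.3, -1.4]
tool_pos: [0.4649, 0.0347, 0.1415]
force: [11.2, 6.9, 4.7]
z-0.005 n 5 mean 4.8; z-0.008 n 8 mean 7.5; z-0.011 n 16 mean 10.8; z-0.014 n 13 mean 6.8; z-0.017 n 9 mean 8.7; z-0.020 n 9 mean 7.9; z-0.023 n 8 mean 6.8; z-0.026 n 9 mean 7.0; z-0.029 n 8 mean 8.9; z-0.032 n 9 mean 9.6; 
tool_pos: [0.4953, 0.0042, 0.1415]
force: [-0.6, 0.6, -0.4]
tool_pos: [0.5256, 0.0356, 0.142]
force: [0.9, 0.0, -0.1]
z-0.002 n 5 mean 4.5; z-0.005 n 5 mean 7.7; z-0.008 n 6 mean 10.3; z-0.011 n 8 mean 7.1; z-0.014 n 7 mean 6.5; z-0.017 n 13 mean -0.6; z-0.020 n 12 mean -1.1; z-0.023 n 9 mean 2.8; z-0.026 n 11 mean 4.4; z-0.029 n 9 mean 3.0; z-0.032 n 11 mean 5.7; 
t 55.2 p [0.5254 0.0351 0.142 ] yaw 89.88 tilt [0.014 0.002] F [-0.4 -0.5 -0.7] w 0.0219 q6 -1.59
need [-0.001  0.029  0.035] [ 0.0022 -0.0003  0.0003]
```

View pics/r2.png

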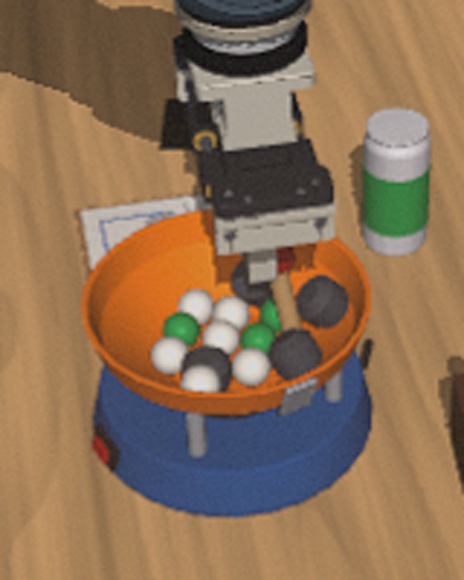

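The stick has tilted again (~13°, tip to +x) because two-deep piles wedge at the -x side. I compensate by tilting the tool about the jaw axis so the stick is vertical, and stir with a smaller radius.

```bash

H="python3 -m handwheel"
$H '[[[0,0,0,0.015,0,0,0.98],[0,0,0,0.037,0,0,0.98],[0,0,0,0.037,0,0,0.98],[0,0,0,0.037,0,0,0.98],[0,0,0,0.037,0,0,0.98]]]' 60
python3 rod.py
python3 st.py .521 .035 .138 90 13
python3 - <<'E'
from h import *
d=snap('side'); cv2.imwrite('pics/r3.png',d['image'][...,::-1])
E
```

```text
time_s: 55.67
tool_pos: [0.5252, 0.0346, 0.1415]
tcp_rot: [-1.355, -0.002, 1.568]
force: [-0.4, 1.3, -1.3]
width: 0.0217
z-0.002 n 3 mean -4.4; z-0.011 n 3 mean 1.4; z-0.014 n 8 mean 2.6; z-0.017 n 10 mean 5.6; z-0.020 n 14 mean -3.2; z-0.023 n 11 mean 3.3; z-0.026 n 10 mean 1.3; z-0.029 n 9 mean -2.6; z-0.032 n 7 mean 1.0; 
t 55.72 p [0.525  0.0346 0.1418] yaw 89.86 tilt [-0.214  0.002] F [-0.7 -0.2 -0.4] w 0.0214 q6 -1.59
need [0.003 0.046 0.031] [ 0.0018 -0.0003  0.0004]
```

```bash

H="python3 -m handwheel"
$H '[[[0.06,0.04,0.03,0,0,0,0.98],[0.12,0.05,0.06,0,0,0,0.98],[0.17,0.06,0.1,0,0,0,0.98],[0.21,0.07,0.15,0,0,0,0.98],[0.23,0.085,0.205,0,0,0,0.98],[0.24,0.1,0.265,0,0,0,0.98],[0.24,0.1,0.265,0,0,0,0.98]]]' 60|grep -E 'pos|force'
$H '[[[-0.01,0.013,0.06,0,0,0,0.98],[-0.03,0.026,0.12,0,0,0,0.98],[-0.07,0.037,0.165,0,0,0,0.98],[-0.12,0.046,0.2,0,0,0,0.98],[-0.18,0.051,0.226,0,0,0,0.98],[-0.24,0.053,0.235,0,0,0,0.98],[-0.24,0.053,0.235,0,0,0,0.98]]]'|grep -E 'pos|force'
python3 rod.py
$H '[[[-0.06,-0.002,-0.01,0,0,0,0.98],[-0.12,-0.007,-0.03,0,0,0,0.98],[-0.17,-0.015,-0.07,0,0,0,0.98],[-0.21,-0.026,-0.12,0,0,0,0.98],[-0.23,-0.04,-0.175,0,0,0,0.98],[-0.24,-0.053,-0.235,0,0,0,0.98],[-0.24,-0.053,-0.235,0,0,0,0.98]]]'|grep -E 'pos|force'
$H '[[[0.01,-0.013,-0.06,0,0,0,0.98],[0.03,-0.026,-0.12,0,0,0,0.98],[0.07,-0.037,-0.165,0,0,0,0.98],[0.12,-0.046,-0.2,0,0,0,0.98],[0.18,-0.051,-0.226,0,0,0,0.98],[0.24,-0.053,-0.235,0,0,0,0.98],[0.24,-0.053,-0.235,0,0,0,0.98]]]'|grep -E 'pos|force'
python3 rod.py
python3 st.py .521 .035 .138 90 13
```

```text
tool_pos: [0.4958, 0.0589, 0.1381]
force: [-0.0, -0.6, -0.8]
tool_pos: [0.4715, 0.0337, 0.138]
force: [-0.8, -0.0, -1.6]
z-0.002 n 3 mean -0.4; z-0.005 n 5 mean 10.7; z-0.008 n 3 mean 2.7; z-0.011 n 5 mean 6.6; z-0.014 n 9 mean 7.2; z-0.017 n 9 mean 5.0; z-0.020 n 9 mean 4.9; z-0.023 n 10 mean 3.9; z-0.026 n 8 mean 2.9; z-0.029 n 8 mean 2.7; z-0.032 n 8 mean 6.1; 
tool_pos: [0.4967, 0.0098, 0.1379]
force: [-0.4, 0.1, -0.4]
tool_pos: [0.5211, 0.0349, 0.138]
force: [-0.2, 1.1, -0.5]
z-0.005 n 4 mean -8.4; z-0.008 n 4 mean -9.7; z-0.011 n 5 mean -6.4; z-0.014 n 9 mean 6.5; z-0.017 n 10 mean 4.0; z-0.020 n 8 mean 6.4; z-0.023 n 8 mean 6.5; z-0.026 n 7 mean 4.5; z-0.029 n 7 mean 4.5; z-0.032 n 8 mean 6.6; 
t 58.2 p [0.5209 0.0344 0.138 ] yaw 89.88 tilt [-0.215  0.002] F [-0.7  0.4  0.1] w 0.0219 q6 -1.59
need [ 0.006  0.    -0.001] [ 0.0017 -0.0003  0.0003]
```

```bash

H="python3 -m handwheel"
$H '[[[0.07,0,0,0,0,0,0.98],[0.135,0.005,0.02,0,0,0,0.98],[0.19,0.01,0.06,0,0,0,0.98],[0.235,0.025,0.11,0,0,0,0.98],[0.26,0.04,0.17,0,0,0,0.98],[0.27,0.053,0.235,0,0,0,0.98],[0.27,0.053,0.235,0,0,0,0.98]]]' 60|grep -E 'pos|force'
$H '[[[-0.01,0.015,0.07,0,0,0,0.98],[-0.035,0.03,0.13,0,0,0,0.98],[-0.08,0.042,0.185,0,0,0,0.98],[-0.135,0.05,0.228,0,0,0,0.98],[-0.2,0.057,0.254,0,0,0,0.98],[-0.27,0.059,0.263,0,0,0,0.98],[-0.27,0.059,0.263,0,0,0,0.98]]]'|grep -E 'pos|force'
$H '[[[-0.07,-0.002,-0.01,0,0,0,0.98],[-0.135,-0.008,-0.035,0,0,0,0.98],[-0.19,-0.017,-0.077,0,0,0,0.98],[-0.235,-0.03,-0.13,0,0,0,0.98],[-0.26,-0.044,-0.195,0,0,0,0.98],[-0.27,-0.059,-0.263,0,0,0,0.98],[-0.27,-0.059,-0.263,0,0,0,0.98]]]'|grep -E 'pos|force'
$H '[[[0.01,-0.015,-0.07,0,0,0,0.98],[0.035,-0.03,-0.13,0,0,0,0.98],[0.08,-0.042,-0.185,0,0,0,0.98],[0.135,-0.05,-0.228,0,0,0,0.98],[0.2,-0.057,-0.254,0,0,0,0.98],[0.27,-0.059,-0.263,0,0,0,0.98],[0.27,-0.059,-0.263,0,0,0,0.98]]]'|grep -E 'pos|force'
python3 rod.py
$H '[[[0.07,0.002,0.01,0,0,0,0.98],[0.135,0.008,0.035,0,0,0,0.98],[0.19,0.017,0.077,0,0,0,0.98],[0.235,0.03,0.13,0,0,0,0.98],[0.26,0.044,0.195,0,0,0,0.98],[0.27,0.059,0.263,0,0,0,0.98],[0.27,0.059,0.263,0,0,0,0.98]]]'|grep -E 'pos|force'
$H '[[[-0.01,0.015,0.07,0,0,0,0.98],[-0.035,0.03,0.13,0,0,0,0.98],[-0.08,0.042,0.185,0,0,0,0.98],[-0.135,0.05,0.228,0,0,0,0.98],[-0.2,0.057,0.254,0,0,0,0.98],[-0.27,0.059,0.263,0,0,0,0.98],[-0.27,0.059,0.263,0,0,0,0.98]]]'|grep -E 'pos|force'
python3 rod.py
python3 st.py .470 .035 .138 90 13
```

```text
tool_pos: [0.4955, 0.0618, 0.138]
force: [-0.2, -0.2, -1.1]
tool_pos: [0.4683, 0.0335, 0.1379]
force: [0.2, 0.6, -0.6]
tool_pos: [0.4966, 0.0062, 0.1378]
force: [0.3, 0.7, -1.3]
tool_pos: [0.524, 0.0345, 0.138]
force: [0.4, 0.7, -0.2]
z-0.002 n 9 mean -0.9; z-0.005 n 4 mean -2.1; z-0.008 n 3 mean -8.0; z-0.011 n 4 mean 2.8; z-0.014 n 6 mean -0.8; z-0.017 n 9 mean 3.7; z-0.020 n 9 mean 3.7; z-0.023 n 10 mean 4.7; z-0.026 n 10 mean 4.6; z-0.029 n 11 mean 1.9; z-0.032 n 9 mean 3.1; 
tool_pos: [0.4954, 0.0613, 0.138]
force: [-0.5, -0.8, -1.6]
tool_pos: [0.468, 0.0332, 0.1378]
force: [0.3, -0.1, -0.3]
z-0.002 n 4 mean 9.0; z-0.005 n 4 mean 10.9; z-0.008 n 4 mean 7.5; z-0.011 n 4 mean 1.2; z-0.014 n 7 mean 4.6; z-0.017 n 8 mean 6.3; z-0.020 n 9 mean 4.7; z-0.023 n 8 mean 5.9; z-0.026 n 10 mean 5.9; z-0.029 n 11 mean 6.8; z-0.032 n 8 mean 5.7; 
t 61.8 p [0.4682 0.0337 0.1377] yaw 89.84 tilt [-0.216  0.002] F [-1.  -0.8 -0.9] w 0.0219 q6 -1.59
need [ 0.013 -0.006 -0.017] [ 0.0015 -0.0004  0.0003]
```

```bash

H="python3 -m handwheel"
$H '[[[-0.07,-0.002,-0.01,0,0,0,0.98],[-0.135,-0.008,-0.035,0,0,0,0.98],[-0.19,-0.017,-0.077,0,0,0,0.98],[-0.235,-0.03,-0.13,0,0,0,0.98],[-0.26,-0.044,-0.195,0,0,0,0.98],[-0.27,-0.059,-0.263,0,0,0,0.98],[-0.27,-0.059,-0.263,0,0,0,0.98]]]'|grep -E 'pos|force'
$H '[[[0.01,-0.015,-0.07,0,0,0,0.98],[0.035,-0.03,-0.13,0,0,0,0.98],[0.08,-0.042,-0.185,0,0,0,0.98],[0.135,-0.05,-0.228,0,0,0,0.98],[0.2,-0.057,-0.254,0,0,0,0.98],[0.27,-0.059,-0.263,0,0,0,0.98],[0.27,-0.059,-0.263,0,0,0,0.98]]]'|grep -E 'pos|force'
$H '[[[0.07,0.002,0.01,0,0,0,0.98],[0.135,0.008,0.035,0,0,0,0.98],[0.19,0.017,0.077,0,0,0,0.98],[0.235,0.03,0.13,0,0,0,0.98],[0.26,0.044,0.195,0,0,0,0.98],[0.27,0.059,0.263,0,0,0,0.98],[0.27,0.059,0.263,0,0,0,0.98]]]'|grep -E 'pos|force'
$H '[[[-0.01,0.015,0.07,0,0,0,0.98],[-0.035,0.03,0.13,0,0,0,0.98],[-0.08,0.042,0.185,0,0,0,0.98],[-0.135,0.05,0.228,0,0,0,0.98],[-0.2,0.057,0.254,0,0,0,0.98],[-0.27,0.059,0.263,0,0,0,0.98],[-0.27,0.059,0.263,0,0,0,0.98]]]'|grep -E 'pos|force'
$H '[[[-0.07,-0.002,-0.01,0,0,0,0.98],[-0.135,-0.008,-0.035,0,0,0,0.98],[-0.19,-0.017,-0.077,0,0,0,0.98],[-0.235,-0.03,-0.13,0,0,0,0.98],[-0.26,-0.044,-0.195,0,0,0,0.98],[-0.27,-0.059,-0.263,0,0,0,0.98],[-0.27,-0.059,-0.263,0,0,0,0.98]]]'|grep -E 'pos|force'
python3 rod.py
$H '[[[0,-0.4,0.09,0,0,0,0.98],[0,-0.8,0.18,0,0,0,0.98],[0,-0.8,0.18,0,0,0,0.98],[0,-0.8,0.18,0,0,0,0.98],[0,-0.8,0.18,0,0,0,0.98]]]'
python3 st.py .67 -.1155 .22 90 13
```

```text
tool_pos: [0.4962, 0.0064, 0.1376]
force: [-0.2, 0.1, -1.8]
tool_pos: [0.5238, 0.0347, 0.1378]
force: [-0.5, -0.0, -1.0]
tool_pos: [0.4955, 0.0619, 0.1378]
force: [-0.5, -0.5, -1.2]
tool_pos: [0.4679, 0.0337, 0.1375]
force: [0.6, -1.2, -0.8]
tool_pos: [0.4961, 0.0064, 0.1375]
force: [0.1, 0.1, -1.4]
z-0.002 n 3 mean 1.4; z-0.008 n 5 mean -1.8; z-0.011 n 6 mean -1.8; z-0.014 n 11 mean 3.6; z-0.017 n 10 mean 4.0; z-0.020 n 11 mean 4.9; z-0.023 n 11 mean 5.7; z-0.026 n 9 mean 5.3; z-0.029 n 9 mean 1.1; z-0.032 n 7 mean 3.7; 
time_s: 65.18
tool_pos: [0.4947, 0.0067, 0.2188]
tcp_rot: [-1.352, -0.001, 1.569]
force: [-0.3, 0.3, -2.2]
width: 0.022
t 65.18 p [0.4947 0.0067 0.2188] yaw 89.87 tilt [-0.217  0.002] F [-0.3  0.3 -2.2] w 0.022 q6 -1.64
need [-1.218 -0.394 -1.711] [ 0.0013 -0.0003  0.0003]
```

```bash

H="python3 -m handwheel"
$H '[[[-0.61,-0.2,-0.855,0,0,0,0.98],[-0.61,-0.2,-0.855,0,0,0,0.98],[-0.61,-0.2,-0.855,0,0,0,0.98],[-0.61,-0.2,-0.855,0,0,0,0.98],[-0.61,-0.2,-0.855,0,0,0,0.98]]]' >/dev/null
$H '[[[-0.61,-0.2,-0.855,0,0,0,0.98],[-0.61,-0.2,-0.855,0,0,0,0.98],[-0.61,-0.2,-0.855,0,0,0,0.98],[-0.61,-0.2,-0.855,0,0,0,0.98],[-0.61,-0.2,-0.855,0,0,0,0.98]]]'
python3 st.py .67 -.1155 .17 90 13
python3 - <<'E'
from h import *
d=snap('side'); t=snap('top')
a=cv2.resize(d['image'][180:315,340:430,::-1],None,fx=4,fy=4,interpolation=2)
b=cv2.resize(d['image'][190:280,220:340,::-1],None,fx=3.5,fy=3.5,interpolation=2); c=cv2.resize(t['image'][225:335,250:360,::-1],(225,225),interpolation=2)
o=np.zeros((560,800,3),np.uint8); o[:540,:360]=a; o[:315,365:785]=b; o[320:545,365:590]=c
cv2.imwrite('pics/v5.png',o)
E
```

```text
time_s: 66.02
tool_pos: [0.6689, -0.1156, 0.2162]
tcp_rot: [-1.346, -0.003, 1.568]
force: [-0.2, -0.4, -0.2]
width: 0.022
t 66.02 p [ 0.6689 -0.1156  0.2162] yaw 89.81 tilt [-0.223  0.003] F [-0.2 -0.4 -0.2] w 0.022 q6 -1.78
need [ 0.     0.448 -0.114] [ 0.0003 -0.0004  0.0005]
```

View pics/v5.png

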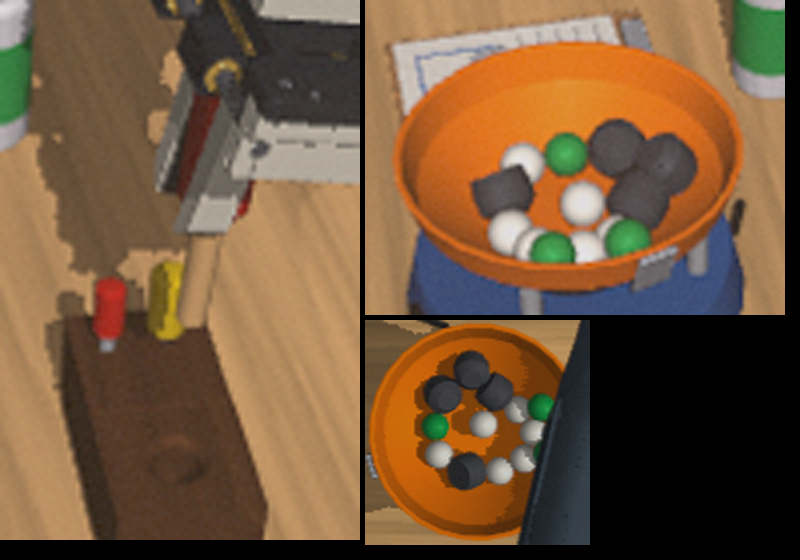

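```bash
python3 - <<'E'
from h import *
d=snap('side')
def wy(px,y):
    e=np.array(d['eye']); a=w(d,px,0)[0]; r=a-e; return e+r*(y-e[1])/r[1]
print('hole',w(d,[340+178/4,180+462/4],.06))
for q in [(206,240),(193,327)]: print(wy([340+q[0]/4,180+q[1]/4],-.1155).round(4))
print(proj(d,[[.675,-.1155,.19],[.675,-.1155,.15]]))
E
```

```text
hole [[ 0.68019185 -0.11623104  0.06      ]]
[ 0.6824 -0.1155  0.1964]
[ 0.6807 -0.1155  0.1455]
[[387.07692137 243.36827569]
 [385.35015646 260.34337079]]
```

```bash

H="python3 -m handwheel"
$H '[[[0,0.3,-0.068,0,0,0,0.98],[0,0.6,-0.135,0,0,0,0.98],[0,0.8,-0.182,0,0,0,0.98],[0,0.8,-0.182,0,0,0,0.98],[0,0.8,-0.182,0,0,0,0.98]]]' 60
python3 st.py .6685 -.1155 .077 90 13
```

```text
time_s: 66.58
tool_pos: [0.668, -0.114, 0.1361]
tcp_rot: [-1.346, -0.003, 1.569]
force: [-0.1, 0.3, -0.2]
width: 0.0217
t 66.58 p [ 0.668  -0.114   0.1361] yaw 89.91 tilt [-0.223  0.003] F [-0.1  0.3 -0.2] w 0.0217 q6 -1.78
need [-0.017  0.575 -0.136] [ 0.0004 -0.0001  0.0005]
```

```bash

H="python3 -m handwheel"
$H '[[[-0.015,0.1,-0.025,0,0,0,0.98],[-0.015,0.2,-0.05,0,0,0,0.98],[-0.015,0.25,-0.06,0,0,0,0.98],[-0.015,0.25,-0.06,0,0,0,0.98]]]'
$H '[[[0,0.1,-0.023,0,0,0,0.98],[0,0.2,-0.047,0,0,0,0.98],[0,0.31,-0.074,0,0,0,0.98],[0,0.31,-0.074,0,0,0,0.98],[0,0.31,-0.074,0,0,0,0.98]]]'
python3 st.py .6685 -.1155 .075 90 13
```

```text
time_s: 66.92
tool_pos: [0.6678, -0.1153, 0.1092]
tcp_rot: [-1.345, -0.003, 1.569]
force: [-0.9, 0.3, -1.1]
width: 0.0216
time_s: 67.33
tool_pos: [0.6677, -0.1151, 0.0762]
tcp_rot: [-1.344, -0.003, 1.569]
force: [0.2, -0.4, -0.3]
width: 0.0219
t 67.33 p [ 0.6677 -0.1151  0.0762] yaw 89.91 tilt [-0.225  0.004] F [ 0.2 -0.4 -0.3] w 0.0219 q6 -1.77
need [-0.004  0.01  -0.011] [-0.0001 -0.0001  0.0006]
```

```bash

H="python3 -m handwheel"
$H '[[[0,0,0,0,0,0,0.5],[0,0,0,0,0,0,0.4],[0,0,0,0,0,0,0.35],[0,0,0,0,0,0,0.35],[0,0,0,0,0,0,0.35]]]'
$H '[[[0,-0.3,0.07,0,0,0,0.35],[0,-0.6,0.135,0,0,0,0.35],[0,-0.95,0.21,0,0,0,0.35],[0,-0.95,0.21,0,0,0,0.35],[0,-0.95,0.21,0,0,0,0.35]]]'
$H '[[[0,-0.6,0.13,-0.01,0,0,0.3],[0,-0.6,0.13,-0.036,0,0,0.3],[0,-0.6,0.13,-0.036,0,0,0.3],[0,-0.6,0.13,-0.036,0,0,0.3],[0,-0.6,0.13,-0.036,0,0,0.3]]]'
python3 st.py .54 .40 .22 -32
python3 - <<'E'
from h import *
import pickle
d=pickle.load(open('side0.pkl','rb')); e=snap('side','stickback.png'); t0=pickle.load(open('top0.pkl','rb'))
for n,s in(('before',d),('now',e)):
    h=cv2.cvtColor(s['image'],cv2.COLOR_RGB2HSV); m=((h[...,0]<6)|(h[...,0]>174))&(h[...,1]>150); m[:,:372]=0; m[:,400:]=0; m[:240]=0; m[310:]=0
    y,x=np.nonzero(m); print(n,len(x),x.mean().round(1),y.mean().round(1),x.min(),x.max(),y.min(),y.max())
# stamp cap, blue in side view & top view (start)
for n,s in(('side0',d),('side',e),('top0',t0)):
    h=cv2.cvtColor(s['image'],cv2.COLOR_RGB2HSV); m=(h[...,0]>105)&(h[...,0]<125)&(h[...,1]>150)&(s['image'][...,2]>60)
    q=np.zeros_like(m)
    if n[0]=='s': q[130:175,255:290]=1
    else: q[235:280,92:140]=1
    y,x=np.nonzero(m&q); print(n,len(x),x.mean(),y.mean())
E
```

```text
time_s: 67.75
tool_pos: [0.6678, -0.1151, 0.0764]
tcp_rot: [-1.344, -0.003, 1.569]
force: [0.1, -0.2, -0.9]
width: 0.0505
time_s: 68.17
tool_pos: [0.6696, -0.1156, 0.1759]
tcp_rot: [-1.348, -0.002, 1.569]
force: [0.8, 0.0, -0.1]
width: 0.0607
time_s: 68.58
tool_pos: [0.6693, -0.1157, 0.2362]
tcp_rot: [-1.571, -0.003, 1.569]
force: [0.3, 0.5, -0.8]
width: 0.0653
t 68.58 p [ 0.6693 -0.1157  0.2362] yaw 89.9 tilt [-0.     0.003] F [ 0.3  0.5 -0.8] w 0.0653 q6 -1.81
need [5.154 0.176 1.303] [-5.000e-04  3.386e-01  3.000e-04]
before 535 386.0 274.5 377 395 256 293
now 517 384.8 274.9 376 393 257 294
side0 263 269.77186311787074 149.82889733840304
side 191 269.3193717277487 148.44502617801047
top0 399 113.70927318295739 257.12280701754383
```

```bash

H="python3 -m handwheel"
$H '[[[0.86,0,0.217,0,0,0,0.3],[0.86,0,0.217,0,0,0,0.3],[0.86,0,0.217,0,0,0,0.3],[0.86,0,0.217,0,0,0,0.3]]]' >/dev/null
$H '[[[0.86,0,0.217,0,0,0,0.3],[0.86,0,0.217,0,0,0,0.3],[0.86,0,0.217,0,0,0,0.3],[0.86,0,0.217,0,0,0,0.3]]]' >/dev/null
$H '[[[0.86,0,0.217,0,0,0,0.3],[0.86,0,0.217,0,0,0,0.3],[0.86,0,0.217,0,0,0,0.3],[0.86,0,0.217,0,0,0,0.3]]]' >/dev/null
$H '[[[0.86,0,0.217,0,0,0,0.3],[0.86,0,0.217,0,0,0,0.3],[0.86,0,0.217,0,0,0,0.3],[0.86,0,0.217,0,0,0,0.3]]]' >/dev/null
$H '[[[0.86,0,0.217,0,0,0,0.3],[0.86,0,0.217,0,0,0,0.3],[0.86,0,0.217,0,0,0,0.3],[0.86,0,0.217,0,0,0,0.3]]]' >/dev/null
$H '[[[0.5,0,0.217,0,0,0,0.3],[0.5,0,0.217,0,0,0,0.3],[0.5,0,0.217,0,0,0,0.3],[0.5,0,0.217,0,0,0,0.3]]]'
python3 - <<'E'
from h import *
import pickle
t=pickle.load(open('top0.pkl','rb')); im=t['image'].astype(int)
h=cv2.cvtColor(t['image'],cv2.COLOR_RGB2HSV); q=np.zeros(h.shape[:2],bool); q[235:280,92:140]=1
m=(h[...,0]>100)&(h[...,0]<130)&(h[...,1]>120)&q
v=np.sort(im[...,2][m]); print(v[::40])
for th in (90,110,125,140):
    mm=m&(im[...,2]>th); y,x=np.nonzero(mm); P=w(t,np.c_[x,y],.091)[:,:2]
    c,s,a=cv2.minAreaRect((P*1000).astype(np.float32)); C=np.cov(P.T); ev,V=np.linalg.eigh(C)
    print(th,mm.sum(),P.mean(0).round(4),'rect',np.round(c,1),np.round(s,1),round(a,1),'major',np.degrees(np.arctan2(V[1,1],V[0,1])).round(1))
b=(h[...,0]>100)&(h[...,0]<130)&(h[...,1]>70); q[:]=0; q[276:320,176:226]=1
y,x=np.nonzero(b&q); P=w(t,np.c_[x,y],.005)[:,:2]*1000; c,s,a=cv2.minAreaRect(P.astype(np.float32)); print('box',len(x),np.round(c,1),np.round(s,1),round(a,2))
g=(im.max(2)<50); q[:]=0; q[228:285,98:152]=1; n,l,st,cc=cv2.connectedComponentsWithStats((g&q).astype(np.uint8)); k=1+st[1:,4].argmax(); y,x=np.nonzero(l==k); P=w(t,np.c_[x,y],.003)[:,:2]*1000; c,s,a=cv2.minAreaRect(P.astype(np.float32)); print('mat',len(x),np.round(c,1),np.round(s,1),round(a,2))
E
python3 st.py .54 .4 .22 -32
```

```text
time_s: 70.63
tool_pos: [0.5396, 0.3653, 0.2333]
tcp_rot: [-1.562, -0.0, 1.578]
force: [0.8, 0.1, -0.9]
width: 0.065
[ 31  58  65  78  83  96 106 109 110 111 113 115]
90 280 [0.5386 0.3999] rect [538.9 399.9] [40.9 24.3] 55.4 major 56.6
110 121 [0.5375 0.3942] rect [538.  398.8] [34.6 20.2] 57.6 major -136.1
t 70.63 p [0.5396 0.3653 0.2333] yaw 90.39 tilt [-0.009  0.   ] F [ 0.8  0.1 -0.9] w 0.065 q6 -1.06
need [ 0.347  0.133 -0.007] [-0.0009  0.34   -0.0015]Traceback (most recent call last):
  File "<stdin>", line 8, in <module>
  File "h.py", line 10, in w
    u=cv2.undistortPoints(px.reshape(-1,1,2),d['K'],np.array(d['distortion'])).reshape(-1,2)
      ~~~~~~~~~~~~~~~~~~~^^^^^^^^^^^^^^^^^^^^^^^^^^^^^^^^^^^^^^^^^^^^^^^^^^^^^
cv2.error: OpenCV(4.12.0) /io/opencv/modules/calib3d/src/undistort.dispatch.cpp:347: error: (-215:Assertion failed) CV_IS_MAT(_src) && CV_IS_MAT(_dst) && (_src->rows == 1 || _src->cols == 1) && (_dst->rows == 1 || _dst->cols == 1) && _src->cols + _src->rows - 1 == _dst->rows + _dst->cols - 1 && (CV_MAT_TYPE(_src->type) == CV_32FC2 || CV_MAT_TYPE(_src->type) == CV_64FC2) && (CV_MAT_TYPE(_dst->type) == CV_32FC2 || CV_MAT_TYPE(_dst->type) == CV_64FC2) in function 'cvUndistortPointsInternal'
```

```bash

H="python3 -m handwheel"
$H '[[[0.34,0,0,0,0.115,0,0.3],[0.34,0,0,0,0.115,0,0.3],[0.34,0,0,0,0.115,0,0.3],[0.34,0,0,0,0.115,0,0.3],[0.34,0,0,0,0.115,0,0.3],[0.34,0,0,0,0.115,0,0.3],[0.34,0,0,0,0.115,0,0.3]]]' >/dev/null
$H '[[[0,0,0,0,0.115,0,0.3],[0,0,0,0,0.115,0,0.3],[0,0,0,0,0.115,0,0.3],[0,0,0,0,0.115,0,0.3],[0,0,0,0,0.115,0,0.3],[0,0,0,0,0.115,0,0.3],[0,0,0,0,0.115,0,0.3]]]' >/dev/null
$H '[[[0,0,0,0,0.114,0,0.3],[0,0,0,0,0.114,0,0.3],[0,0,0,0,0.114,0,0.3],[0,0,0,0,0.114,0,0.3],[0,0,0,0,0.114,0,0.3],[0,0,0,0,0.114,0,0.3],[0,0,0,0,0.114,0,0.3]]]'
python3 st.py .539 .400 .056 -33.5
python3 - <<'E'
from h import *
import pickle
t=pickle.load(open('top0.pkl','rb')); im=t['image'].astype(int)
h=cv2.cvtColor(t['image'],cv2.COLOR_RGB2HSV); q=np.zeros(h.shape[:2],bool)
b=(h[...,0]>100)&(h[...,0]<130)&(h[...,1]>70); q[276:320,176:226]=1
y,x=np.nonzero(b&q); P=w(t,np.c_[x,y],.005)[:,:2]*1000; c,s,a=cv2.minAreaRect(P.astype(np.float32)); print('box',len(x),np.round(c,1),np.round(s,1),round(a,2))
g=(im.max(2)<50); q[:]=0; q[228:285,98:152]=1; n,l,st,cc=cv2.connectedComponentsWithStats((g&q).astype(np.uint8)); k=1+st[1:,4].argmax(); y,x=np.nonzero(l==k); P=w(t,np.c_[x,y],.003)[:,:2]*1000; c,s,a=cv2.minAreaRect(P.astype(np.float32)); print('mat',len(x),np.round(c,1),np.round(s,1),round(a,2))
E
```

```text
time_s: 72.38
tool_pos: [0.5424, 0.3945, 0.2333]
tcp_rot: [-1.576, 0.007, -0.592]
force: [-0.2, 0.4, -0.1]
width: 0.0651
t 72.38 p [0.5424 0.3945 0.2333] yaw -33.93 tilt [-0.009 -0.001] F [-0.2  0.4 -0.1] w 0.0651 q6 1.15
need [-0.047  1.773  0.037] [ 0.0009 -0.0012 -0.0011]
box 108 [459. 250.] [50.8 69.7] 0.7
mat 1112 [542.1 406.5] [74.8 83.4] 78.19
```

```bash

H="python3 -m handwheel"
$H '[[[-0.047,0.4,0.037,0.0009,-0.001,-0.001,0.3],[-0.047,0.9,0.037,0.0009,-0.001,-0.001,0.3],[-0.047,0.95,0.037,0.0009,-0.001,-0.001,0.3],[-0.047,0.95,0.037,0.0009,-0.001,-0.001,0.3],[-0.047,0.95,0.037,0.0009,-0.001,-0.001,0.3]]]' >/dev/null
$H '[[[0,0.3,0,0,0,0,0.3],[0,0.6,0,0,0,0,0.3],[0,0.8,0,0,0,0,0.3],[0,0.8,0,0,0,0,0.3],[0,0.8,0,0,0,0,0.3]]]'
python3 st.py .539 .400 .056 -33.5
```

```text
time_s: 73.22
tool_pos: [0.5414, 0.4004, 0.0613]
tcp_rot: [-1.569, -0.0, -0.582]
force: [0.4, -0.6, 0.8]
width: 0.0652
t 73.22 p [0.5414 0.4004 0.0613] yaw -33.34 tilt [0.002 0.002] F [ 0.4 -0.6  0.8] w 0.0652 q6 1.15
need [-0.018  0.053 -0.017] [-0.0003  0.0004  0.0001]
```

```bash

H="python3 -m handwheel"
$H '[[[-0.018,0.05,-0.017,0,0,0,0.3],[-0.018,0.05,-0.017,0,0,0,0.3],[-0.018,0.05,-0.017,0,0,0,0.6],[-0.018,0.05,-0.017,0,0,0,0.95],[-0.018,0.05,-0.017,0,0,0,0.95],[-0.018,0.05,-0.017,0,0,0,0.95],[-0.018,0.05,-0.017,0,0,0,0.95],[-0.018,0.05,-0.017,0,0,0,0.95]]]' 40
python3 st.py .539 .400 .056 -33.5
$H '[[[0,-0.2,0,0,0,0,0.95],[0,-0.4,0,0,0,0,0.95],[0,-0.7,0,0,0,0,0.95],[0,-0.7,0,0,0,0,0.95],[0,-0.7,0,0,0,0,0.95]]]'
python3 st.py .459 .2495 .126 0.6
```

```text
time_s: 73.88
tool_pos: [0.539, 0.4, 0.0563]
tcp_rot: [-1.569, -0.0, -0.582]
force: [-0.1, 0.6, -0.5]
width: 0.03
t 73.88 p [0.539  0.4    0.0563] yaw -33.34 tilt [0.001 0.001] F [-0.1  0.6 -0.5] w 0.03 q6 1.15
need [-0.     0.003  0.   ] [-0.0003  0.0004  0.0001]
time_s: 74.3
tool_pos: [0.5395, 0.4002, 0.1276]
tcp_rot: [-1.566, -0.002, -0.582]
force: [-1.0, -0.1, -2.7]
width: 0.0278
t 74.3 p [0.5395 0.4002 0.1276] yaw -33.34 tilt [0.004 0.003] F [-1.  -0.1 -2.7] w 0.0278 q6 1.15
need [ 0.156  0.009 -1.702] [-0.0006 -0.0943  0.0004]
```

```bash

H="python3 -m handwheel"
$H '[[[0.078,0,-0.4,0,0,0,0.95],[0.078,0,-0.85,0,0,0,0.95],[0.078,0,-0.85,0,0,0,0.95],[0.078,0,-0.85,0,0,0,0.95],[0.078,0,-0.85,0,0,0,0.95]]]' >/dev/null
$H '[[[0.078,0,-0.4,0,0,0,0.95],[0.078,0,-0.85,0,0,0,0.95],[0.078,0,-0.85,0,0,0,0.95],[0.078,0,-0.85,0,0,0,0.95],[0.078,0,-0.85,0,0,0,0.95]]]' >/dev/null
$H '[[[0,0,0,0,-0.02,0,0.95],[0,0,0,0,-0.04,0,0.95],[0,0,0,0,-0.06,0,0.95],[0,0,0,0,-0.08,0,0.95],[0,0,0,0,-0.0943,0,0.95],[0,0,0,0,-0.0943,0,0.95],[0,0,0,0,-0.0943,0,0.95],[0,0,0,0,-0.0943,0,0.95]]]'
python3 st.py .459 .2495 .0625 0.6
python3 - <<'E'
from h import *
s=snap('side'); t=snap('top')
a=cv2.resize(s['image'][110:260,200:350,::-1],None,fx=2.6,fy=2.6,interpolation=2); b=cv2.resize(t['image'][220:345,150:300,::-1],None,fx=2.6,fy=2.6,interpolation=2)
cv2.imwrite('pics/st1.png',s['image'][...,::-1]); cv2.imwrite('pics/st1t.png',t['image'][...,::-1])
# dark frame in side view: where is its lower edge / extents
im=s['image'].max(2); o=readout.observe(); p=o['tool_pos']
c=np.array([[sx*.018,sy*.027,-.0533+z] for z in(0,.034) for sx,sy in((-1,-1),(1,-1),(1,1),(-1,1))]); c[:,:2]=c[:,:2]@R.from_euler('z',0.6,degrees=True).as_matrix()[:2,:2].T
print(proj(s,p+c).round(1).tolist())
pr=proj(s,p+c); x0,y0=np.floor(pr.min(0)-8).astype(int); x1,y1=np.ceil(pr.max(0)+8).astype(int)
for v in range(y0,y1,2): print(v,x0,''.join('#' if k<60 else '.' for k in im[v,x0:x1]))
E
```

```text
time_s: 75.8
tool_pos: [0.4611, 0.2515, 0.1267]
tcp_rot: [-1.567, -0.005, 0.008]
force: [0.1, -0.1, -0.4]
width: 0.0274
t 75.8 p [0.4611 0.2515 0.1267] yaw 0.43 tilt [0.005 0.004] F [ 0.1 -0.1 -0.4] w 0.0274 q6 0.4
need [-0.025  0.641 -0.023] [-0.0006 -0.0005  0.0009]
[[236.9, 197.9], [253.1, 195.7], [249.8, 181.8], [234.0, 183.9], [235.6, 185.4], [252.0, 183.2], [248.7, 169.4], [232.7, 171.5]]
161 224 ......................................
163 224 ......................................
165 224 ..................................####
167 224 .................................#####
169 224 .................................#####
171 224 .................................#####
173 224 ..........................#.....######
175 224 ...........###.........####.....######
177 224 ............####.........###....######
179 224 ............####.........###....######
181 224 ............#################.........
183 224 ............#######.#.######..........
185 224 .............###############..........
187 224 .............################.........
189 224 ..............###############.........
191 224 ..............###############.........
193 224 ..............################........
195 224 ...............####...................
197 224 ......................................
199 224 ......................................
201 224 ......................................
203 224 ......................................
205 224 ......................................
```

```bash

H="python3 -m handwheel"
$H '[[[-0.025,0.3,-0.023,-0.0006,-0.0005,0.0009,0.95],[-0.025,0.5,-0.023,-0.0006,-0.0005,0.0009,0.95],[-0.025,0.63,-0.023,-0.0006,-0.0005,0.0009,0.95],[-0.025,0.63,-0.023,-0.0006,-0.0005,0.0009,0.95],[-0.025,0.63,-0.023,-0.0006,-0.0005,0.0009,0.95],[-0.025,0.63,-0.023,-0.0006,-0.0005,0.0009,0.95]]]' 60
python3 st.py .459 .2495 .0585 0.6
```

```text
time_s: 76.4
tool_pos: [0.4593, 0.2494, 0.0646]
tcp_rot: [-1.57, -0.001, 0.011]
force: [-0.1, 0.2, -1.9]
width: 0.0277
t 76.4 p [0.4593 0.2494 0.0646] yaw 0.63 tilt [0.001 0.001] F [-0.1  0.2 -1.9] w 0.0277 q6 0.4
need [-0.003  0.061  0.001] [-0.0001  0.0001  0.0001]
```

Aligned (yaw 0.63°, upright). Press straight down in steps.

```bash

H="python3 -m handwheel"
$H '[[[0,0.03,0,0,0,0,0.95],[0,0.06,0,0,0,0,0.95],[0,0.09,0,0,0,0,0.95],[0,0.12,0,0,0,0,0.95],[0,0.12,0,0,0,0,0.95],[0,0.12,0,0,0,0,0.95]]]'
$H '[[[0,0.03,0,0,0,0,0.95],[0,0.06,0,0,0,0,0.95],[0,0.06,0,0,0,0,0.95],[0,0.06,0,0,0,0,0.95]]]'
$H '[[[0,0.02,0,0,0,0,0.95],[0,0.03,0,0,0,0,0.95],[0,0.03,0,0,0,0,0.95],[0,0.03,0,0,0,0,0.95]]]'
python3 st.py .459 .2495 .0463 0.6
```

```text
time_s: 76.9
tool_pos: [0.4601, 0.2499, 0.0531]
tcp_rot: [-1.569, -0.003, 0.011]
force: [-0.8, 1.7, 6.2]
width: 0.0277
time_s: 77.23
tool_pos: [0.4603, 0.25, 0.0477]
tcp_rot: [-1.569, -0.003, 0.011]
force: [-2.3, 0.4, 10.5]
width: 0.0276
time_s: 77.57
tool_pos: [0.4604, 0.2501, 0.0465]
tcp_rot: [-1.569, -0.003, 0.011]
force: [-8.1, -3.6, 29.9]
width: 0.0276
t 77.57 p [0.4604 0.2501 0.0465] yaw 0.62 tilt [0.003 0.002] F [-8.1 -3.6 29.9] w 0.0276 q6 0.4
need [-0.014  0.002 -0.006] [-0.0003  0.0001  0.0005]
```

```bash

H="python3 -m handwheel"
$H '[[[0,-0.05,0,0,0,0,0.95],[0,-0.1,0,0,0,0,0.95],[0,-0.2,0,0,0,0,0.95],[0,-0.5,0,0,0,0,0.95],[0,-0.8,0,0,0,0,0.95],[0,-0.8,0,0,0,0,0.95],[0,-0.8,0,0,0,0,0.95]]]' 50
python3 st.py .542 .4055 .126 -12
python3 - <<'E'
from h import *
snap('side','presschk.png')
E
```

```text
time_s: 78.15
tool_pos: [0.4608, 0.2502, 0.1278]
tcp_rot: [-1.568, -0.006, 0.011]
force: [0.1, -0.0, -2.1]
width: 0.0278
t 78.15 p [0.4608 0.2502 0.1278] yaw 0.62 tilt [0.006 0.003] F [ 0.1 -0.  -2.1] w 0.0278 q6 0.4
need [0.828 0.028 1.544] [-0.0006  0.0351  0.0009]
```

```bash

H="python3 -m handwheel"
$H '[[[0.41,0,0.4,0,0,0,0.95],[0.41,0,0.77,0,0,0,0.95],[0.41,0,0.77,0,0,0,0.95],[0.41,0,0.77,0,0,0,0.95],[0.41,0,0.77,0,0,0,0.95]]]' >/dev/null
$H '[[[0.41,0,0.4,0,0,0,0.95],[0.41,0,0.77,0,0.02,0,0.95],[0.41,0,0.77,0,0.035,0,0.95],[0.41,0,0.77,0,0.035,0,0.95],[0.41,0,0.77,0,0.035,0,0.95]]]' >/dev/null
python3 st.py .542 .4055 .0605 -12
```

```text
t 79.03 p [0.5386 0.4029 0.1242] yaw -11.75 tilt [-0.001 -0.001] F [-0.2 -0.2 -1.1] w 0.0275 q6 0.78
need [0.028 0.637 0.033] [ 0.0002  0.0007 -0.0001]
```

```bash

H="python3 -m handwheel"
$H '[[[0.028,0.3,0.033,0,0,0,0.95],[0.028,0.5,0.033,0,0,0,0.95],[0.028,0.63,0.033,0,0,0,0.95],[0.028,0.63,0.033,0,0,0,0.95],[0.028,0.63,0.033,0,0,0,0.95],[0.028,0.63,0.033,0,0,0,0.95]]]' >/dev/null
python3 st.py .542 .4055 .0565 -12
```

```text
t 79.53 p [0.5426 0.4054 0.0627] yaw -11.73 tilt [ 0.001 -0.   ] F [-0.5  0.  -1.3] w 0.0279 q6 0.78
need [-0.006  0.062  0.   ] [0.     0.0007 0.0001]
```

```bash

H="python3 -m handwheel"
$H '[[[0,0.03,0,0,0,0,0.95],[0,0.065,0,0,0,0,0.95],[0,0.065,0,0,0,0,0.95],[0,0.065,0,0,0,0,0.95]]]'
$H '[[[0,0,0,0,0,0,0.6],[0,0,0,0,0,0,0.45],[0,0,0,0,0,0,0.35],[0,0,0,0,0,0,0.35],[0,0,0,0,0,0,0.35],[0,0,0,0,0,0,0.35]]]'
$H '[[[0,-0.3,0,0,0,0,0.3],[0,-0.9,0,0,0,0,0.3],[0,-0.9,0,0,0,0,0.3],[0,-0.9,0,0,0,0,0.3]]]' >/dev/null
$H '[[[0,-0.9,0,0,0,0,0.3],[0,-0.9,0,0,0,0,0.3],[0,-0.9,0,0,0,0,0.3],[0,-0.9,0,0,0,0,0.3]]]' >/dev/null
$H '[[[0,0,0.95,0,0,0,0.3],[-0.95,0,0.95,0,0,0,0.3],[-0.95,0,0.95,0,0,0,0.3],[-0.95,0,0.95,0,0,0,0.3]]]' >/dev/null
$H '[[[-0.95,0,0.95,0,0,0,0.3],[-0.95,0,0.95,0,0,0,0.3],[-0.95,0,0.95,0,0,0,0.3],[-0.95,0,0.95,0,0,0,0.3],[-0.95,0,0.95,0,0,0,0.3]]]'
python3 - <<'E'
from h import *
s=snap('side','fs.png'); t=snap('top','ft.png')
o=np.zeros((600,800,3),np.uint8)
def put(im,x,y,w_,h_,k,X,Y):
    a=cv2.resize(im[y:y+h_,x:x+w_,::-1],None,fx=k,fy=k,interpolation=cv2.INTER_CUBIC); o[Y:Y+a.shape[0],X:X+a.shape[1]]=a
put(t['image'],90,222,75,70,4,0,0); put(t['image'],168,270,65,70,4,300,0); put(t['image'],250,222,110,110,2,562,0)
put(s['image'],225,195,115,100,3,0,290); put(s['image'],340,240,80,100,3,350,290); put(s['image'],230,130,80,90,2.5,595,290)
cv2.imwrite('pics/final.png',o)
E
```

```text
time_s: 79.87
tool_pos: [0.5431, 0.4056, 0.0569]
tcp_rot: [-1.57, -0.002, -0.205]
force: [1.8, 0.2, 2.2]
width: 0.0278
time_s: 80.37
tool_pos: [0.543, 0.4056, 0.0568]
tcp_rot: [-1.57, -0.002, -0.205]
force: [-0.7, 0.6, -0.3]
width: 0.0596
time_s: 81.78
tool_pos: [0.3916, 0.6355, 0.2398]
tcp_rot: [-1.566, -0.007, -0.199]
force: [-0.0, -0.1, 0.2]
width: 0.065
```

View pics/final.png

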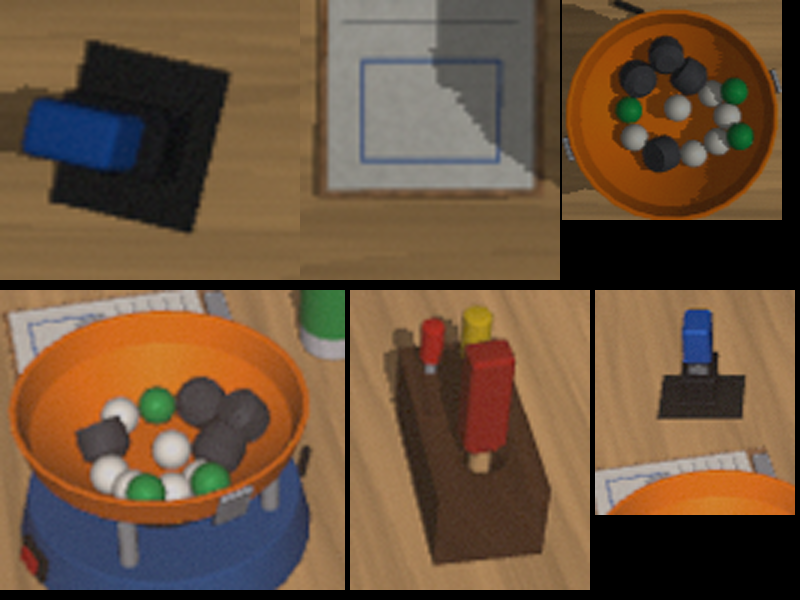

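```bash
python3 - <<'E'
from h import *
s=snap('side'); t=snap('top')
def ray(d,px): e=np.array(d['eye']); r=w(d,px,0)[0]-e; return e,r/np.linalg.norm(r)
def tri(a,b):
    (e1,r1),(e2,r2)=ray(t,a),ray(s,b); k=np.linalg.lstsq(np.c_[r1,-r2],e2-e1,rcond=None)[0]; p,q=e1+k[0]*r1,e2+k[1]*r2; return ((p+q)/2).round(3),np.linalg.norm(p-q).round(3)
for n,a,b in(('A',(287.5,261),(291.7,231.7)),('B',(301.5,248.5),(306,236.7)),('C',(314,259.5),(298.3,246)),('D',(299,298.5),(259.3,245)),('bead centre',(308,275.5),(282,248)),('green near A',(283,277),(277,233.5))):
    p,g=tri(a,b); print(n,p,'r',np.hypot(*(p[:2]-[.501,.035])).round(3),'gap',g)
h=cv2.cvtColor(t['image'],cv2.COLOR_RGB2HSV); q=np.zeros(h.shape[:2],bool); q[235:280,92:140]=1
m=(h[...,0]>100)&(h[...,0]<130)&(h[...,1]>120)&q&(t['image'][...,2]>90); y,x=np.nonzero(m); P=w(t,np.c_[x,y],.091)[:,:2]*1000
print('cap',len(x),P.mean(0).round(1),[np.round(v,1) for v in cv2.minAreaRect(P.astype(np.float32))],'mat 542,406')
E
```

```text
A [0.537 0.069 0.088] r 0.05 gap 0.003
B [0.561 0.042 0.092] r 0.06 gap 0.004
C [0.54  0.019 0.092] r 0.042 gap 0.004
D [0.466 0.046 0.085] r 0.037 gap 0.005
bead centre [0.51  0.03  0.083] r 0.01 gap 0.004
green near A [0.507 0.077 0.081] r 0.042 gap 0.005
cap 282 [541.5 407.1] [array([541.4, 407.3]), array([41.1, 24.7]), np.float64(79.4)] mat 542,406
```

```bash
python3 -c "
from rig import finish_job; print(finish_job())"
```

```text
the job is handed in; nothing more can be done
None
```

I did all the steps in the order asked and handed the job in at about 82 s. The oil can and ladle were left alone.

- **Knobs:** All four knobs went into the tub. The final picture shows all nine beads still inside. Knob centres triangulate to 85–92 mm above the bench, against about 82 mm for the beads. None lies on top, but one knob is tilted against a bead at about 92 mm, so that was the closest call.
- **Stirring:** Jams of about 11–15 N turned the stick in the grip by about 13° twice. The first time I put it back in its hole and took it again lower and harder. The second time I tilted the tool to make the stick upright again. I then made 3¾ clean full turns with the tip about 6 mm above the floor. Their radius was 24–27 mm, smaller than the 37 mm I started with.
- **Stick:** It stands back in its hole. Its position in the side picture matches the start to about 1 pixel.
- **Stamp:** I pressed it inside the box at (0.460, 0.250), with the stamp at 0.6° and the box at about 0.7°. The force rose to 30 N at the computed full travel, about 12 mm, which means it reached its stop. No imprint shows in the picture of the card, so the force and travel are the only evidence of the press.
- **Stamp return:** It stands upright about 1 mm from the middle of its mat, by the top camera.

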